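Find the drum's heavy side on the balancing stand

TASK

The steel drum on the bench balancing stand has a weight closed up inside it, somewhere near its rim, and nobody can see where. Take the crank grip, turn the drum slowly through at least one full turn, feeling where it pulls, then bring the heavy side straight down. Finish with the drum at rest there and the grip still held in the gripper (do not let go at the end), and leave the other things on the bench alone.

Things in the scene. Friction and masses are not known exactly. Their poses are not given: they have to be found in the camera images.
- hub (a point): Point on the drum's level axis, 4 mm in front of the drum's front face, 130 mm above the bench. x: along the axis, away from the robot into the stand; y: level, to the left as seen from the robot; z: up. These axes belong to the stand and do not turn with the drum. The stand's place and yaw vary.
- balance_stand: Grey pedestal on a dark base plate (150 x 160 x 14 mm) fixed to the bench; carries the drum. Origin on the bench, straight below the axis, 28 mm behind the hub point; axes as the hub's.
- drum: Plain dark steel drum, 120 mm across, 34 mm thick, bright front face, closed. Origin on its axis, 24 mm behind its front face; its z points from the axis to the crank grip's pin. Inside is a weight out of sight (geom drum_weight), 0.44 to 0.66 kg, 42 mm off the axis, fixed to the drum. Where it is has nothing to do with the grip and changes every time, but it never starts at the bottom.
- crank_grip: Round light wooden grip, 19 mm thick (up to 23 at its end), 68 mm long, parallel to the axis, on a pin 45 mm off the axis; stands out of the front face toward the robot. Origin at its centre, 42 mm in front of the face. It turns freely on its pin, so its own orientation about the axis means nothing. Starts anywhere round the circle, 85 to 175 mm above the bench.
- spindle (a joint): Angle turned since the start, rad, growing clockwise as seen from the robot; endless both ways. The bearing drags with 0.32 N m (7 N at the grip), so the drum stays where it is left. The weight adds up to 0.18 to 0.27 N m (4 to 6 N at the grip): it goes hardest while the heavy side is rising at axis height, easiest while it sinks at axis height.
- oak_block: Wooden block 50 x 70 x 50 mm, bystander; origin under its centre.
- tape_ring: Roll of tape 96 mm across, 25 mm high, bystander; origin under its centre.
- pine_offcut: Light wooden offcut 60 x 110 x 25 mm, bystander; origin under its centre.
- spanner: Flat steel spanner 197 mm long, bystander; origin under its centre.

How it is judged:
By the outcome, as a careful person would: the job done as asked, in the order asked, and still so for the second after the job is handed in, while the arm keeps its last pose, push and grip.
It also fails if it takes over 54 s, if anything falls off the work surface, if the arm or the gripper's body presses on something with over 40 N, if the wrist force passes 120 N, or if a joint passes its speed limit or range.

ROBOT

A 7-joint arm with a two-finger parallel gripper is mounted at the origin on a cart in front of the work surface, level with it; the furniture and walls round the work are solid. World frame = base frame: x ahead of the robot, y to its left, z up, the work surface at z = 0. Lengths are in mm, angles in rad, forces in N, time in s.
With the tool pointing down it reaches from about 425 to 950 mm from the base axis. Payload 16.7 kg.
Tool frame: the origin (TCP) lies between the finger pads; the fingertips stand 25 mm ahead of it and the grasp point (between the pads) lies 6 mm ahead of it; z points along the fingers, y is the direction in which the jaws open and shut (so a half turn about z gives the same grasp; the last joint's range is limited). The gripper opens to 94 mm and grips with 3 to 60 N. Pads are 16 mm wide; open, the fingers measure 119 mm over their backs; the gripper's body (75 mm by 177 mm) begins 78 mm behind the grasp point.
Start: joints at [-1.343, 0.426, 0.074, 1.606, -0.034, 1.111, -0.067], TCP at [248.365, 627.606, 204.367] pointing down, gripper open.
Joint ranges: [-2.85, 2.85], [-0.5, 2.14], [-1.23, 1.37], [0.21, 2.46], [-1.02, 4.16], [0.16, 2.05], [-2.73, 2.73]. Speed limits (rad/s): [1.89, 1.89, 2.39, 2.39, 3.01, 3.01, 3.01].

INTERFACE

Orientations are given as a unit quaternion [x, y, z, w].
In Python, from plant import state, cams, ticket gives the robot as it stands.
- The arm moves only by the tool move_arm, never from a script. Its argument "plan" is a list that holds one entry, the list of rows, each a list of 6 numbers: the shift along the tool's x, y, z in mm, then the turn, a rotation vector about the tool's x, y, z in rad. A call has exactly 5 rows; each row is the pose to reach, as a shift and turn from the pose measured when the call began, along the tool's axes at that moment; what a row does not reach only later rows make up. A row lasts 1/12 s, in which the tool goes at most 41.7 mm and 7.16 degrees, less where a joint would pass 70% of its speed; a pose out of reach is approached as far as the arm can. A call with a gripper value outside its range is refused whole. "fingers" is the opening, from 0 (shut) to 1 (fully open), set as the call begins (left out, the last holds). The fingers move at their own pace and stop on an object; "grip_force" is the grip in N (left out, the last holds). Time passes only in rows, so rows that repeat a pose let the fingers close, or fill a call up. It gives the time, the measured TCP pose, the force and the opening at its end, in the units of the state.
- state(): the state, without advancing time (a new reading comes with each control period).
- cams.get_image(name): name is "scene" or "side" or "wrist"; returns the picture (384x512x3 uint8, red, green, blue); there is no depth.
- cams.get_calibration(name): a dict with "fov_y" (degrees; the focal length in pixels is half the picture's height over the tangent of half this angle, whatever the lens; pixels are square), "cx", "cy" (the principal point, pixels), "R" (3x3) and "t" (3): a world point X has camera coordinates R X + t. Camera axes: x right, y down, z forward; pixel columns grow to the right and rows downward; lengths in mm; the calibration is good to about 2 mm. A picture is of the moment at which its call begins: read the wrist's pose just before it. get_calibration takes no time and is no camera call; for the wrist camera it gives the pose at the moment of the call.
- ticket.finish_job(): hands the job in, once; it reports no verdict.
Trained networks look in the newest picture that a camera, given by its name, has taken for a name from the list of things; names that differ only in an ending like _2 or _b are one class to them, and where a whole thing is asked for, a point or a joint stands for the part that bears it (a point fixed in the world has none). Each returns a list of dicts, best first, with "score" (0 to 1); they miss things now and then, are a little off and sometimes report something else, mostly with a low value. They report only what shows in the picture. A call takes as long as a camera call.
- cams.recognise(camera, thing): "at" ([x, y, z] in mm, in world coordinates, good to about 4 mm: the middle of the surface that is visible of it).
The state is a dict: "clock": time; "q": joint angles; "qd": joint speeds; "effort": joint torques, N m; "ee_pos": TCP position; "tcp_rot": TCP orientation; "ft_force": force on the tool from outside, world axes, zero at the start; "wrist_torque": the same for the moment, N m; "gripper_width": finger opening in mm.
Only numpy, scipy, OpenCV 4.12 (cv2) and the standard library are available. Lean on these libraries where they do the work, as an engineer would, in place of code of your own. Each camera call takes 0.05 s, during which the arm holds its last target.

## Working session

There is one attempt and no reset: what is moved stays moved. The work goes in short steps, Python scripts to look and compute and a tool call to move; the robot and the scene stay as the last step left them, time stands still between calls to the robot, and variables do not carry over. Pictures are saved under pics/ and viewed, and the job is handed in when it is done.

Besides the shell and the picture viewer there is one more tool, called after "Call:" as name([rows], argument=value, ...), one row to a line, values as JSON. move_arm: Moves the arm, as the interface text tells. Its arguments: {"type":"object","properties":{"plan":{"type":"array","items":{"type":"array","items":{"type":"array","items":{"type":"number"}}}},"fingers":{"type":"number"},"grip_force":{"type":"number"}},"required":["plan"]}

```bash
ls; mkdir -p pics; python3 - <<'E'
from plant import state,cams,ticket
import cv2
s=state();print(s)
for n in ["scene","side","wrist"]:
    im=cams.get_image(n);cv2.imwrite(f"pics/{n}0.png",im[:,:,::-1])
    c=cams.get_calibration(n);print(n,c)
    for t in ["crank_grip","drum","balance_stand"]:
        print(n,t,cams.recognise(n,t)[:2])
print(state()['clock'])
E
```

```text
pics
{'clock': 0.0, 'q': array([-1.34347034,  0.42674825,  0.07385356,  1.60658175, -0.03410344,
        1.11080312, -0.06711881]), 'qd': array([ 0.00131748,  0.0011827 ,  0.00058008, -0.00134388,  0.0009998 ,
       -0.00217019,  0.00244984]), 'effort': array([ 2.32909209e-03, -9.35803270e+01,  3.66807818e+00, -4.54187393e+01,
       -4.87387378e-02,  2.00778467e-02,  1.62286497e-04]), 'ee_pos': array([248.25092386, 627.22877841, 203.67600658]), 'tcp_rot': array([ 1.87326528e-01,  9.82297491e-01, -6.36215232e-04, -7.35786659e-05]), 'ft_force': array([-0.12473447, -0.73139727, -0.05116183]), 'wrist_torque': array([0.04169117, 0.01608544, 0.05200834]), 'gripper_width': 94.32573080086847}
scene {'fov_y': 53.899487020257666, 'cx': 254.03291190105384, 'cy': 183.53283763309992, 'R': array([[-0.1854803 , -0.98259755,  0.00995526],
       [-0.43564726,  0.07314563, -0.89714056],
       [ 0.88079993, -0.17073888, -0.44163301]]), 't': array([125.86944834, 336.52459602, 675.94564578])}
scene crank_grip []
scene drum [{'at': [550.1, 111.6, 144.3], 'score': 0.72}]
scene balance_stand [{'at': [55
[... 214 characters left out ...]
06312],
       [ 0.47425166,  0.40588847, -0.78124254]]), 't': array([-299.62147113,  408.93452645,  924.43273153])}
side crank_grip [{'at': [506.7, 159.6, 143.4], 'score': 0.5}]
side drum [{'at': [550.3, 105.3, 145.7], 'score': 0.87}]
side balance_stand [{'at': [573.9, 77.0, 98.8], 'score': 0.78}, {'at': [555.5, -318.5, 24.3], 'score': 0.2}]
wrist {'fov_y': 65.97513634545479, 'cx': 254.483108212371, 'cy': 193.47490728740797, 'R': array([[ 0.36740122,  0.93006121, -0.00158002],
       [ 0.90152747, -0.35571096,  0.24641008],
       [ 0.22861443, -0.0919558 , -0.96916437]]), 't': array([-674.22838119,  -27.21378233,  391.71669144])}
wrist crank_grip []
wrist drum []
wrist balance_stand []
0.6
```

View images.

View pics/scene0.png

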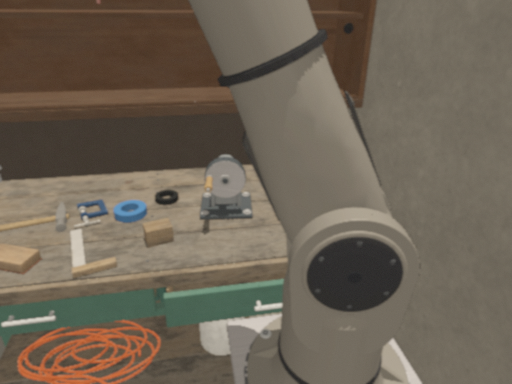

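View pics/side0.png

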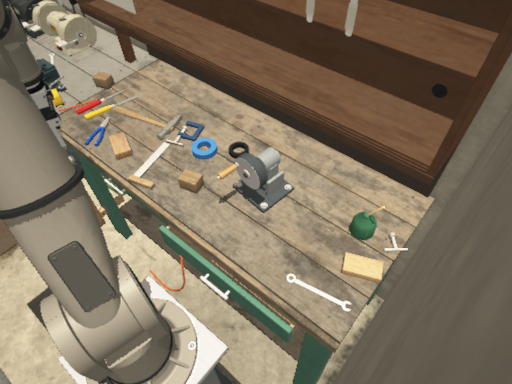

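```bash
python3 - <<'E'
import cv2
a=cv2.imread('pics/scene0.png')[145:230,175:275];b=cv2.imread('pics/side0.png')[135:220,210:310]
cv2.imwrite('pics/c0.png',cv2.resize(a,None,fx=7,fy=7,interpolation=cv2.INTER_CUBIC))
cv2.imwrite('pics/c1.png',cv2.resize(b,None,fx=7,fy=7,interpolation=cv2.INTER_CUBIC))
E
```

```text
(no output)
```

View pics/c0.png

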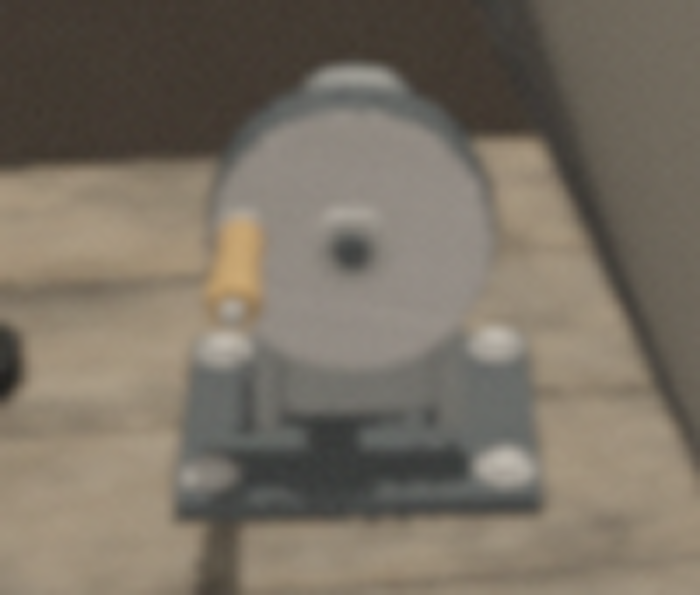

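View pics/c1.png

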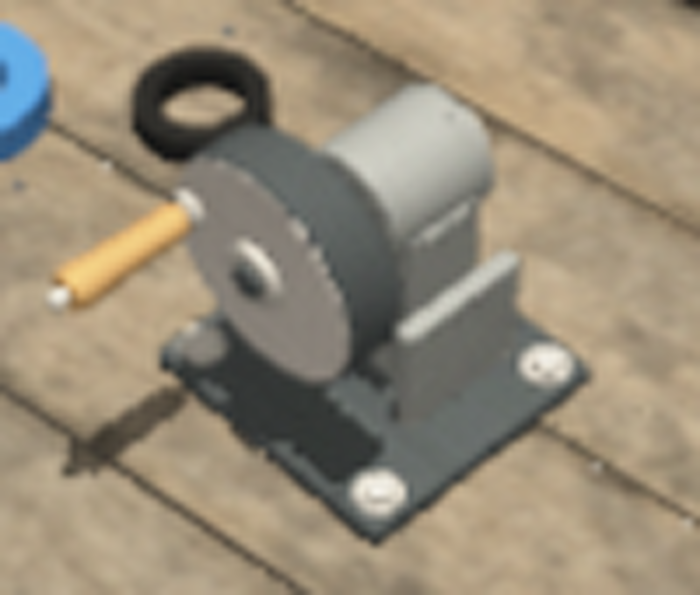

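```bash
cat > h.py <<'E'
import numpy as np,cv2
from plant import state,cams,ticket
def cam(n):
    c=cams.get_calibration(n);f=192/np.tan(np.radians(c['fov_y'])/2)
    K=np.array([[f,0,c['cx']],[0,f,c['cy']],[0,0,1]]);return K,np.array(c['R']),np.array(c['t'])
def proj(c,X):
    K,R,t=c;p=(np.atleast_2d(X)@R.T+t)@K.T;return p[:,:2]/p[:,2:]
def tri(cs,px):
    Ps=[K@np.c_[R,t] for K,R,t in cs]
    X=cv2.triangulatePoints(Ps[0],Ps[1],np.array(px[0],float).reshape(2,1),np.array(px[1],float).reshape(2,1))
    X=(X[:3]/X[3]).ravel();return X,[np.round(proj(c,X)[0]-p,2) for c,p in zip(cs,px)]
E
python3 - <<'E'
from h import *
from scipy.optimize import least_squares
A=cam('scene');B=cam('side')
a=lambda x,y:np.array([(x+.5)/7-.5+175,(y+.5)/7-.5+145]);b=lambda x,y:np.array([(x+.5)/7-.5+210,(y+.5)/7-.5+135])
P={'hub':(a(352,250),b(248,278)),'tip':(a(232,308),b(60,296)),'root':(a(246,215),b(188,203)),'FL':(a(180,515),b(165,360)),'FR':(a(540,510),b(375,540))}
for k,v in P.items(): print(k,*tri((A,B),v))
# ray to z=14
def rz(c,p,z):
    K,R,t=c;d=R.T@np.linalg.inv(K)@np.r_[p,1];o=-R.T@t;return o+d*(z-o[2])/d[2]
for k in ('FL','FR'): print(k,rz(A,P[k][0],7),rz(B,P[k][1],7))
print('RR',rz(B,b(588,375),10))
print('hub z130',rz(A,P['hub'][0],130),rz(B,P['hub'][1],130))
# face ellipse pts
ea=[(345,107),(215,235),(495,235),(360,372),(255,145),(460,150)]
eb=[(345,375),(190,235),(290,220),(325,380),(349,320)]
th=np.linspace(0,2*np.pi,361)
def model(p):
    x,y,yaw,ph=p;ax=np.array([np.cos(yaw),np.sin(yaw),0]);l=np.array([-np.sin(yaw),np.cos(yaw),0]);z=np.array([0,0,1.])
    return np.array([x,y,130]),ax,l,z
def res(p):
    h,ax,l,z=model(p);r=[]
    C=h+4*ax+60*(np.cos(th)[:,None]*z+np.sin(th)[:,None]*l)
    q=proj(A,C)
    for e in ea:
        d=q-a(*e);r.append(np.min(np.hypot(*d.T)))
    q=proj(B,C)
    for e in eb:
        d=q-b(*e);r.append(np.min(np.hypot(*d.T)))
    g=lambda u:h+4*ax-u*ax+45*(np.cos(p[3])*z+np.sin(p[3])*l)
    for c,i in((A,0),(B,1)):
        r+=list(proj(c,g(79))[0]-P['tip'][i])+list(proj(c,g(4))[0]-P['root'][i])
        r+=list(proj(c,h-2*ax)[0]-P['hub'][i])
        o=h+28*ax;o[2]=7
        r+=list(proj(c,o-75*ax+80*l)[0]-P['FL'][i])+list(proj(c,o-75*ax-80*l)[0]-P['FR'][i])
    return np.array(r)
for plate in (1,0):
    f=least_squares(res if plate else res,[530,110,0.1,1.5],loss='soft_l1')
    print(f.x,np.round(res(f.x),1))
    h,ax,l,z=model(f.x);print('grip c',h-38*ax+45*(np.cos(f.x[3])*z+np.sin(f.x[3])*l));break
E
```

```text
hub [540.4587248  112.20618782 132.45039085] [array([-0.11, -0.11]), array([0.04, 0.15])]
tip [474.98788401 164.71837779 142.53371866] [array([0.15, 0.15]), array([-0.05, -0.19])]
root [548.043103   153.74601608 147.65208618] [array([-0.05, -0.05]), array([0.02, 0.07])]
FL [554.56442569 187.21404516   5.73478465] [array([-0.03, -0.03]), array([0.01, 0.03])]
FR [534.4772835   34.99657528   5.13483422] [array([-0.2 , -0.18]), array([0.06, 0.27])]
FL [552.31854759 187.20501245   7.        ] [553.93178596 186.56310936   7.        ]
FR [530.32500614  35.14824801   7.        ] [534.16518127  34.99210809   7.        ]
RR [676.58423385  14.92971614  10.        ]
hub z130 [544.77289178 111.44638831 130.        ] [542.4175115  114.22507611 130.        ]
[ 5.48407617e+02  1.11433516e+02 -1.29892704e-01  1.30805740e+00] [  0.    1.6   0.3   0.2   0.8   0.2   0.3   0.1   1.8   0.1   1.1   0.2
  -0.4  -0.4   1.   -0.2  -0.2  -2.5   7.5   1.4   7.    1.1  -0.8   1.2
   0.2   1.4  -0.4 -10.3   5.8  -9.1   7.8]
grip c [516.35645545 159.44519106 141.68769034]
```

```bash
python3 - <<'E'
from h import *
from scipy.optimize import least_squares
A=cam('scene');B=cam('side')
a=lambda x,y:np.array([(x+.5)/7-.5+175,(y+.5)/7-.5+145]);b=lambda x,y:np.array([(x+.5)/7-.5+210,(y+.5)/7-.5+135])
P={'hub':(a(352,250),b(248,278)),'tip':(a(232,308),b(60,296)),'root':(a(246,215),b(188,203)),'FL':(a(180,515),b(165,360)),'FR':(a(540,510),b(375,540))}
ea=[(345,107),(215,235),(495,235),(360,372),(255,145),(460,150)]
eb=[(190,235),(290,220),(325,380),(349,320)]
th=np.linspace(0,2*np.pi,361)
def model(p):
    x,y,yaw=p[:3];return np.array([x,y,130+p[6]]),np.array([np.cos(yaw),np.sin(yaw),0]),np.array([-np.sin(yaw),np.cos(yaw),0]),np.array([0,0,1.])
def res(p):
    h,ax,l,z=model(p);r=[p[6]/2]
    C=h+4*ax+60*(np.cos(th)[:,None]*z+np.sin(th)[:,None]*l)
    for c,E,f in((A,ea,a),(B,eb,b)):
        q=proj(c,C)
        for e in E:
            d=q-f(*e);r.append(np.min(np.hypot(*d.T)))
    g=lambda u:h+4*ax-u*ax+45*(np.cos(p[3])*z+np.sin(p[3])*l)
    for c,i in((A,0),(B,1)):
        r+=list(proj(c,g(79))[0]-P['tip'][i])+list(proj(c,g(4))[0]-P['root'][i])
        r+=list(proj(c,h-p[5]*ax)[0]-P['hub'][i])
        o=h+p[4]*ax;o[2]=7
        r+=list(proj(c,o+77*l)[0]-P['FL'][i])+list(proj(c,o-77*l)[0]-P['FR'][i])
    return np.array(r)
f=least_squares(res,[545,110,-0.1,1.3,0,2,0],loss='soft_l1')
print(f.x,np.round(res(f.x),1))
h,ax,l,z=model(f.x);print('grip c',h-38*ax+45*(np.cos(f.x[3])*z+np.sin(f.x[3])*l))
E
```

```text
[ 5.44062278e+02  1.11078451e+02 -1.39313036e-01  1.28211721e+00
 -6.70641327e-01  2.96367860e+00  1.21303790e+00] [ 0.6  0.2  1.3  0.7  0.2  0.5  0.1  0.8  0.7  0.9  0.   0.3 -0.5 -0.1
  0.8  0.1  0.2 -0.1 -0.3 -0.1 -0.4  0.2 -0.6  0.5  0.5  0.4  0.4 -0.2
 -0.1 -0.3  0.3]
grip c [512.4206919  159.0752357  144.02391917]
```

```bash
cat >> h.py <<'E'
from scipy.spatial.transform import Rotation as Ro
HUB=np.array([544.,111.1,130.]);YAW=-0.139
AX=np.array([np.cos(YAW),np.sin(YAW),0]);L=np.array([-np.sin(YAW),np.cos(YAW),0]);Z=np.array([0,0,1.])
def Rt(t): return np.c_[-np.cos(t)*AX-np.sin(t)*Z, L, -np.cos(t)*Z+np.sin(t)*AX]
def pose():
    s=state();return s,np.array(s['ee_pos']),Ro.from_quat(s['tcp_rot']).as_matrix()
def rel(T,Rg,s=None):
    # T = TCP target
    s,p,R=pose();d=R.T@(T-p);rv=Ro.from_matrix(R.T@Rg).as_rotvec();return d,rv
def hubc(p):
    d=p-HUB;return np.array([d@AX,d@L,d[2]])
E
python3 - <<'E'
from h import *
s,p,R=pose();K,Rc,t=cam('wrist');o=-Rc.T@t
print('cam in tool',R.T@(o-p),'fwd',R.T@Rc[2])
for t in(0,0.3):
  Rg=Rt(t)
  g=HUB-46*AX+45*(np.cos(1.282)*Z+np.sin(1.282)*L)   # 50mm ahead of face
  for up in(90,):
    T=g+up*Z-6*Rg[:,2];d,r=rel(T,Rg);print(t,T,d.round(1),r.round(3),np.linalg.norm(d))
E
```

```text
cam in tool [ 7.05763762e+01 -1.54917317e-01 -1.80995041e+02] fwd [-0.246393   -0.00119326  0.96916927]
0 [504.42034263 160.193813   238.81593726] [-410.1 -340.4  -34.4] [-0.    -0.    -0.238] 534.0407042400504
0.3 [502.66432307 160.43948396 238.54795619] [-408.3 -340.8  -34.2] [-0.036 -0.299 -0.236] 532.9684131231697
```

Call:
move_arm([
  [[-28,-24,-2,-0.005,-0.04,-0.03],[-58,-48,-5,-0.01,-0.09,-0.07],[-88,-73,-8,-0.015,-0.14,-0.11],[-118,-98,-10,-0.02,-0.19,-0.15],[-148,-123,-13,-0.025,-0.24,-0.19]],
], fingers=1, grip_force=60)

```text
clock: 1.02
ee_pos: [341.5, 457.3, 217.5]
tcp_rot: [0.091, 0.988, -0.01, 0.121]
ft_force: [2.0, 0.5, 0.7]
gripper_width: 94.1
```

```bash
cat > t1.py <<'E'
from h import *
import sys
up=float(sys.argv[1]);t=float(sys.argv[2])
Rg=Rt(t);g=HUB-46*AX+45*(np.cos(1.282)*Z+np.sin(1.282)*L)
T=g+up*Z-6*Rg[:,2];d,r=rel(T,Rg);s=state();print(s['clock'],d.round(1),r.round(3),np.array(s['ee_pos']).round(1),s['q'].round(2),np.array(s['ft_force']).round(1))
E
python3 t1.py 90 0.3
```

```text
1.0167 [-211.6 -262.4   30.3] [-0.01  -0.057 -0.043] [341.5 457.3 217.5] [-1.32  0.2   0.14  1.92  0.25  0.99  0.07] [2.  0.5 0.7]
```

Call:
move_arm([
  [[-23,-29,3,-0.005,-0.02,-0.02],[-46,-57,6,-0.01,-0.04,-0.04],[-69,-86,10,-0.01,-0.057,-0.043],[-92,-114,13,-0.01,-0.057,-0.043],[-115,-143,16,-0.01,-0.057,-0.043]],
])

```text
clock: 1.43
ee_pos: [429.2, 294.2, 229.7]
tcp_rot: [0.068, 0.986, -0.01, 0.149]
ft_force: [0.8, 0.6, -0.2]
gripper_width: 94.1
```

```bash
python3 t1.py 90 0.3
```

```text
1.4333 [ -89.8 -122.4   18.5] [0.001 0.    0.   ] [429.2 294.2 229.7] [-1.15  0.03  0.25  2.1   0.33  0.89  0.34] [ 0.8  0.6 -0.2]
```

Call:
move_arm([
  [[-20,-28,4,0,0,0],[-41,-56,8,0,0,0],[-62,-85,12,0,0,0],[-83,-112,16,0,0,0],[-90,-122,18,0,0,0]],
])

```text
clock: 1.85
ee_pos: [504.6, 156.4, 239.9]
tcp_rot: [0.071, 0.986, -0.01, 0.15]
ft_force: [0.2, -0.5, -0.1]
gripper_width: 93.9
```

```bash
python3 t1.py 90 0.3; python3 - <<'E'
from h import *
for n in("wrist","scene","side"):
    im=cams.get_image(n)
    cv2.imwrite(f"pics/{n}1.png",im[:,:,::-1])
    if n!="scene": print(cams.recognise(n,"crank_grip"))
E
```

```text
1.85 [2.8 3.7 0.6] [ 0.     0.001 -0.004] [504.6 156.4 239.9] [-0.98 -0.02  0.42  2.12  0.27  0.83  0.71] [ 0.2 -0.5 -0.1]
[{'at': [502.8, 160.2, 145.5], 'score': 0.77}]
[{'at': [508.1, 160.1, 145.5], 'score': 0.66}]
```

View pics/wrist1.png

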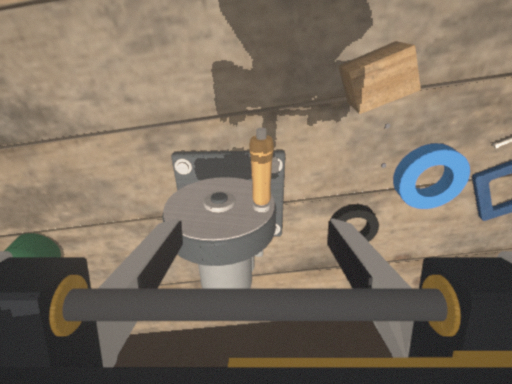

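View pics/side1.png

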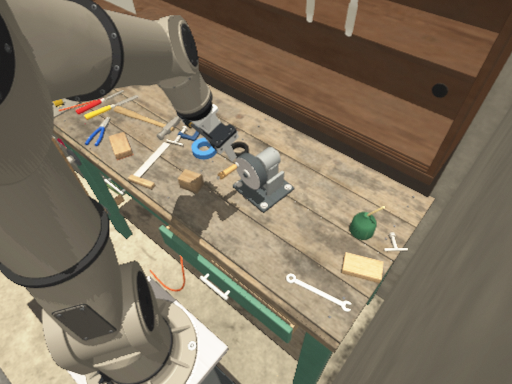

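```bash
python3 - <<'E'
from h import *
c=cam('wrist')
im=cv2.imread('pics/wrist1.png')
th=np.linspace(0,2*np.pi,73)
rad=np.cos(1.282)*Z+np.sin(1.282)*L
big=cv2.resize(im[100:300,120:360],None,fx=3,fy=3)
def dr(X,col):
    for u,v in proj(c,X): cv2.circle(big,(int((u-120)*3+1),int((v-100)*3+1)),2,col,-1)
dr(HUB+4*AX+60*(np.cos(th)[:,None]*Z+np.sin(th)[:,None]*L),(0,0,255))
dr(HUB[None],(0,255,0))
dr(np.array([HUB+4*AX-k*AX+45*rad for k in(8,42,76,80)]),(255,0,0))
cv2.imwrite('pics/ov1.png',big)
E
```

```text
(no output)
```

View pics/ov1.png

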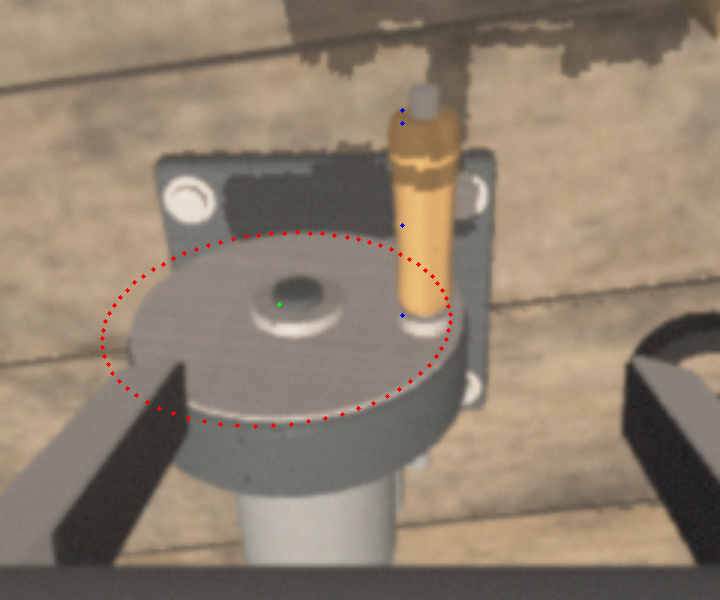

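```bash
python3 - <<'E'
from h import *
from scipy.optimize import least_squares
A=cam('scene');B=cam('side');W=cam('wrist')
a=lambda x,y:np.array([(x+.5)/7-.5+175,(y+.5)/7-.5+145]);b=lambda x,y:np.array([(x+.5)/7-.5+210,(y+.5)/7-.5+135])
w=lambda x,y:np.array([(x+.5)/3-.5+120,(y+.5)/3-.5+100])
pts=[dict(tip=a(232,308),root=a(246,215),hub=a(352,250),FL=a(180,515),FR=a(540,510)),
dict(tip=b(60,296),root=b(188,203),hub=b(248,278),FL=b(165,360),FR=b(375,540)),
dict(tip=w(426,88),root=w(424,322),hub=w(298,288),FL=w(157,155),FR=w(157,155))]
# wrist view: image right=+y ; plate front edge: left corner = FR, right = FL
pts[2]['FR']=w(157,158);pts[2]['FL']=w(494,152)
E=[[a(*e) for e in [(345,107),(215,235),(495,235),(360,372),(255,145),(460,150)]],[b(*e) for e in [(190,235),(290,220),(325,380),(349,320)]],
[w(*e) for e in [(130,330),(464,325),(290,418),(300,232),(180,265),(400,395)]]]
th=np.linspace(0,2*np.pi,721)
def res(p,full=False):
    x,y,yaw,ph,po,pr=p[:6]
    h=np.array([x,y,130.]);ax=np.array([np.cos(yaw),np.sin(yaw),0]);l=np.array([-np.sin(yaw),np.cos(yaw),0]);z=Z
    r=list(p[6:15]/1.5)
    C=h+4*ax+60*(np.cos(th)[:,None]*z+np.sin(th)[:,None]*l)
    g=lambda u:h+4*ax-u*ax+45*(np.cos(ph)*z+np.sin(ph)*l)
    o=h+po*ax;o[2]=10
    for i,c in enumerate((A,B,W)):
        c=(c[0],c[1],c[2]-c[1]@p[6+3*i:9+3*i]); k=1 if i<2 else .5
        q=proj(c,C)
        for e in E[i]: r.append(k*np.min(np.hypot(*(q-e).T)))
        for n,X in dict(tip=g(79),root=g(6),hub=h-pr*ax,FL=o+77*l,FR=o-77*l).items(): r+=list(k*(proj(c,X)[0]-pts[i][n]))
    return np.array(r)
f=least_squares(res,np.r_[545,110,-0.13,1.3,0,2,np.zeros(9)],loss='soft_l1')
p=f.x;print(p[:6].round(3));print(p[6:].reshape(3,3).round(1));r=res(p);print(r[9:].round(1))
yaw=p[2];print('grip',np.array([p[0],p[1],130])-38*np.array([np.cos(yaw),np.sin(yaw),0])+45*(np.cos(p[3])*Z+np.sin(p[3])*np.array([-np.sin(yaw),np.cos(yaw),0])))
E
```

```text
[ 5.44365e+02  1.12673e+02 -1.30000e-01  1.26900e+00 -3.38900e+00
  4.18000e+00]
[[ 0.   1.2 -0.3]
 [-0.6  0.6 -0.1]
 [ 0.6 -5.3  0.6]]
[ 0.5  1.5  0.5  0.4  0.3  0.4  0.4 -0.3 -0.2  1.3 -0.   0.6 -0.4 -0.7
 -0.2 -1.   1.   0.7  0.7  0.1  0.3 -0.6 -0.1  0.7  0.   0.5 -1.  -0.5
 -0.8 -0.3  1.1  0.8  0.6  0.3  0.4  0.2 -0.6  3.4 -0.4 -1.  -0.1  0.4
 -0.5  0.2  0.3 -0.4]
grip [512.24906549 160.20122002 143.36380029]
```

```bash
sed -i 's/^HUB=.*/HUB=np.array([544.2,111.8,130.]);YAW=-0.134/' h.py; sed -i 's/1.282/1.275/g' t1.py; python3 t1.py 0 0.3;python3 t1.py 40 0.3
```

```text
2.1 [26.4 -0.9 86.3] [-0.     0.    -0.004] [502.4 161.7 239.1] [-0.98 -0.02  0.41  2.12  0.27  0.83  0.7 ] [-0.9  0.   0.4]
2.1 [14.5 -0.9 48.1] [-0.     0.    -0.004] [502.4 161.7 239.1] [-0.98 -0.02  0.41  2.12  0.27  0.83  0.7 ] [-0.9  0.   0.4]
```

Call:
move_arm([
  [[6,0,20,0,0,0],[12,-0.5,40,0,0,0],[18,-1,60,0,0,0],[24,-1,78,0,0,0],[26.4,-1,86,0,0,0]],
])

```text
clock: 2.52
ee_pos: [501.0, 161.5, 146.9]
tcp_rot: [0.067, 0.987, -0.011, 0.148]
ft_force: [-1.2, -1.2, -0.2]
gripper_width: 94.2
```

```bash
python3 t1.py 0 0.3; python3 - <<'E'
from h import *
for n in("wrist",):
    im=cams.get_image(n)
    cv2.imwrite(f"pics/{n}2.png",im[:,:,::-1])
E
python3 t1.py 0 0.3
```

```text
2.5167 [-2.2 -0.5 -1.4] [-0.002 -0.002 -0.001] [501.  161.5 146.9] [-0.96  0.12  0.43  2.22  0.25  0.59  0.7 ] [-1.2 -1.2 -0.2]
2.5667 [-2.4 -0.2 -1.8] [-0.002 -0.002 -0.001] [500.9 161.3 146.5] [-0.96  0.12  0.43  2.22  0.25  0.59  0.7 ] [-1.2  0.  -2.1]
```

View pics/wrist2.png

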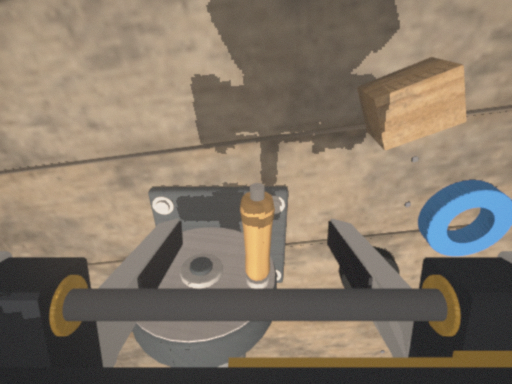

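Call:
move_arm([
  [[-2,0,-1.5,0,0,0],[-2,0,-1.5,0,0,0],[-2,0,-1.5,0,0,0],[-2,0,-1.5,0,0,0],[-2,0,-1.5,0,0,0]],
], fingers=0, grip_force=60)

```text
clock: 2.98
ee_pos: [502.6, 161.3, 149.2]
tcp_rot: [0.067, 0.987, -0.011, 0.148]
ft_force: [-0.0, -0.2, 0.2]
gripper_width: 64.4
```

Call:
move_arm([
  [[0,0,0,0,0,0],[0,0,0,0,0,0],[0,0,0,0,0,0],[0,0,0,0,0,0],[0,0,0,0,0,0]],
])

```text
clock: 3.4
ee_pos: [502.6, 161.4, 149.2]
tcp_rot: [0.067, 0.987, -0.011, 0.148]
ft_force: [1.5, 0.0, -0.6]
gripper_width: 30.6
```

```bash
python3 t1.py 0 0.3; python3 - <<'E'
from h import *
for n in("wrist",):
    im=cams.get_image(n)
    cv2.imwrite(f"pics/{n}3.png",im[:,:,::-1])
s,p,R=pose();print(s['clock'],hubc(p+6*R[:,2]),s['ft_force'],s['gripper_width'])
E
```

```text
3.4 [ 0.1 -0.5  0.4] [-0.001 -0.001 -0.001] [502.6 161.4 149.2] [-0.96  0.12  0.43  2.22  0.25  0.6   0.7 ] [ 1.5  0.  -0.6]
3.45 [-46.03947938  43.51599384  13.47420922] [-0.50410842 -0.10409334 -0.02162385] 26.38804822318615
```

View pics/wrist3.png

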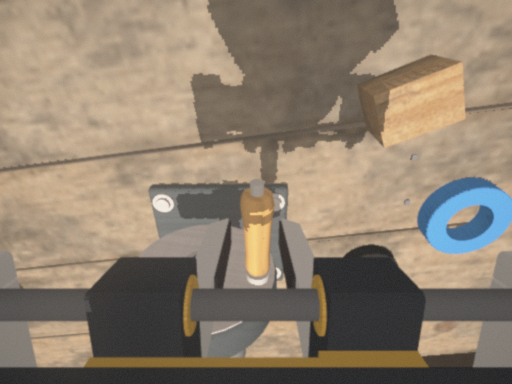

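Call:
move_arm([
  [[0,0,0,0,0,0],[0,0,0,0,0,0],[0,0,0,0,0,0],[0,0,0,0,0,0],[0,0,0,0,0,0]],
])

```text
clock: 3.87
ee_pos: [502.7, 161.4, 149.2]
tcp_rot: [0.067, 0.987, -0.011, 0.148]
ft_force: [-0.0, -0.2, 0.7]
gripper_width: 0.2
```

```bash
cat > c.py <<'E'
from h import *
import sys,json
# usage: c.py ncalls step_deg(+ = clockwise)  [lead_mm]
n=int(sys.argv[1]);st=-np.radians(float(sys.argv[2]))
C=np.array(json.load(open('cen.json'))) # cy,cz,r,ax
s,p,R=pose();g=hubc(p+6*R[:,2]);d=g[1:]-C[:2];ph=np.arctan2(d[0],d[1])
print('clk',round(s['clock'],2),'hub',g.round(2),'phi',round(np.degrees(ph),1),'r',round(np.hypot(*d),2),'f',np.array(s['ft_force']).round(2),'w',round(s['gripper_width'],1))
B=np.c_[AX,L,Z]
rv=Ro.from_matrix(R.T@Rt(0.3)).as_rotvec().round(3);print('rv',rv)
cur=g.copy()
for k in range(n):
    rows=[]
    for i in range(1,6):
        a=ph+st*(k+i/5)
        tgt=np.array([C[3],C[0]+C[2]*np.sin(a),C[1]+C[2]*np.cos(a)])
        if k==0: tgt[0]=cur[0]+(C[3]-cur[0])*i/5
        t=R.T@B@(tgt-cur)
        rows.append([*map(lambda v:round(float(v),1),t),0,0,0])
    print(json.dumps([rows]))
    cur=tgt
E
echo '[0,0,45,-46]' > cen.json; python3 c.py 2 10
```

```text
clk 3.87 hub [-46.01  43.56  13.49] phi 72.8 r 45.6 f [-0.04 -0.15  0.65] w 0.2
rv [-0.001 -0.001 -0.001]
[[[-0.4, -1.1, -1.3, 0, 0, 0], [-0.8, -1.6, -2.7, 0, 0, 0], [-1.3, -2.2, -4.0, 0, 0, 0], [-1.7, -2.9, -5.4, 0, 0, 0], [-2.1, -3.5, -6.8, 0, 0, 0]]]
[[[-0.4, -0.7, -1.3, 0, 0, 0], [-0.8, -1.5, -2.6, 0, 0, 0], [-1.2, -2.4, -3.9, 0, 0, 0], [-1.6, -3.3, -5.1, 0, 0, 0], [-2.0, -4.2, -6.3, 0, 0, 0]]]
```

```bash
python3 - <<'E'
from h import *
for n in("wrist","side"):
    im=cams.get_image(n)
    if n=="side": im=cv2.resize(im[120:220,190:320],None,fx=6,fy=6,interpolation=cv2.INTER_CUBIC)
    cv2.imwrite(f"pics/{n}4.png",im[:,:,::-1])
E
```

```text
(no output)
```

View pics/wrist4.png

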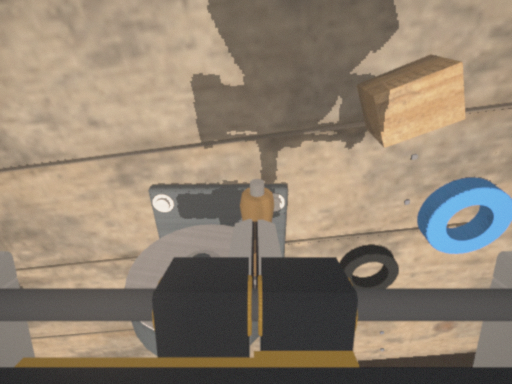

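View pics/side4.png

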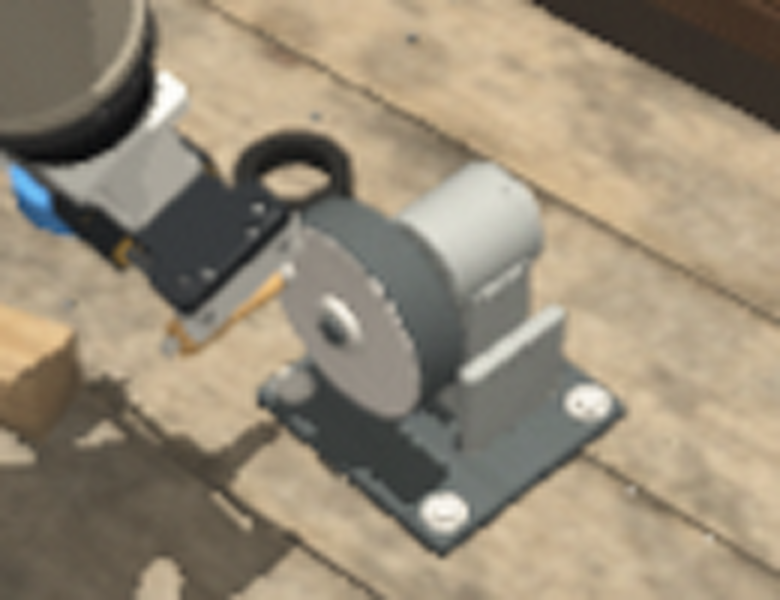

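```bash
python3 - <<'E'
from h import *
s,p,R=pose()
for n,f,(x0,y0) in(("side",'side4',(190,120)),("wrist",'wrist4',(0,0))):
    c=cam(n);im=cv2.imread(f'pics/{f}.png');k=6 if n=='side' else 1
    for u,col in((0,(0,0,255)),(25,(0,255,0)),(-72,(255,0,0))):
        q=proj(c,p+u*R[:,2])[0];print(n,u,(p+u*R[:,2]).round(1),q);cv2.circle(im,(int((q[0]-x0)*k),int((q[1]-y0)*k)),4,col,-1)
    rad=np.cos(1.275)*Z+np.sin(1.275)*L
    for u in(8,42,76):
        q=proj(c,HUB+(4-u)*AX+45*rad)[0];cv2.circle(im,(int((q[0]-x0)*k),int((q[1]-y0)*k)),4,(255,0,255),-1)
    cv2.imwrite(f'pics/{f}o.png',im)
E
```

```text
side 0 [502.7 161.4 149.2] [224.8177896  170.50874032]
side 25 [509.9 160.4 125.3] [227.30032368 174.41235063]
side -72 [481.7 164.3 218. ] [217.09413816 158.36384142]
wrist 0 [502.7 161.4 149.2] [255.25103007 230.14383485]
wrist 25 [509.9 160.4 125.3] [255.19901519 217.64538741]
wrist -72 [481.7 164.3 218. ] [255.51563612 293.72496386]
```

View pics/side4o.png

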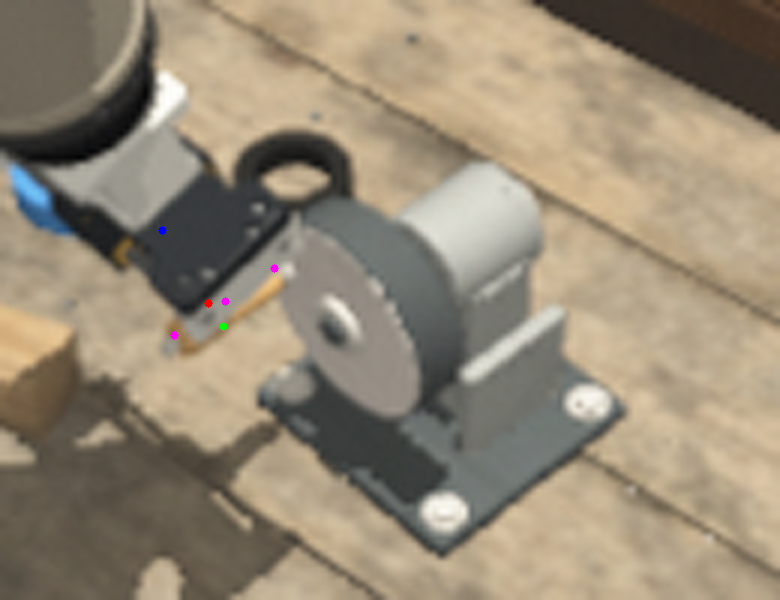

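View pics/wrist4o.png

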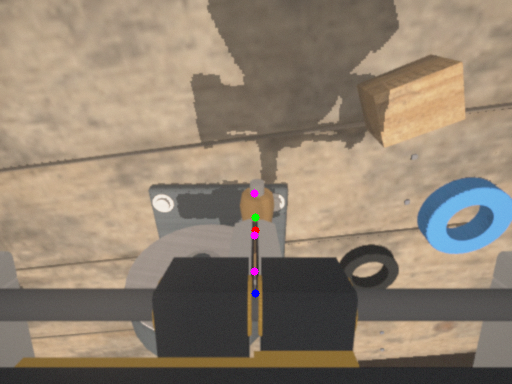

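```bash
python3 - <<'E'
from h import *
c=cam('wrist');K,R,t=c;o=-R.T@t;print('cam',o.round(1))
def rz(p,z):
    d=R.T@np.linalg.inv(K)@np.r_[p,1];return o+d*(z-o[2])/d[2]
for n,p,z in(('FR',(150,188),14),('FL',(288,186),14),('bolt FR',(163,204),18),('hub',(203,265),130),('tip',(257.5,181),143),('griptop end',(257.5,187),143),('root',(258,282),143)): print(n,rz(p,z).round(1))
# oak block/others: known sizes
print(proj(c,np.array([HUB, HUB-72*AX+45*L*.957+13*Z])))
print('tcp noise',state()['ee_pos'])
E
```

```text
cam [383.2 177.4 301.2]
FR [533.7  37.7  14. ]
FL [551.8 191.7  14. ]
bolt FR [554.2  47.7  18. ]
hub [547.1 113.5 130. ]
tip [470.1 167.1 143. ]
griptop end [474.3 166.6 143. ]
root [557.7 156.1 143. ]
[[200.10117775 262.58367518]
 [254.45279884 193.38183203]]
tcp noise [502.6628283  161.37174573 149.22955109]
```

```bash
python3 - <<'E'
import cv2,numpy as np
a=cv2.imread('pics/wrist3.png')[160:310,170:345];b=cv2.imread('pics/wrist4.png')[160:310,170:345]
f=lambda i:cv2.resize(i,None,fx=2.2,fy=3.6,interpolation=cv2.INTER_CUBIC)
f=lambda i:cv2.resize(i,(395,340),interpolation=cv2.INTER_CUBIC)
cv2.imwrite('pics/z34.png',np.hstack([f(a),f(b)]))
E
```

```text
(no output)
```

View pics/z34.png

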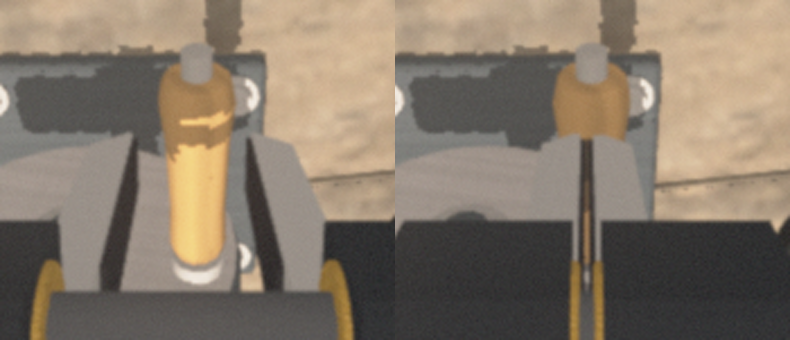

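Call:
move_arm([
  [[0,0,-3,0,0,0],[0,0,-3,0,0,0],[0,0,-3,0,0,0],[0,0,-3,0,0,0],[0,0,-3,0,0,0]],
], fingers=0.7)

```text
clock: 4.38
ee_pos: [501.8, 161.5, 152.1]
tcp_rot: [0.067, 0.987, -0.011, 0.148]
ft_force: [0.7, 0.3, -0.6]
gripper_width: 30.4
```

Call:
move_arm([
  [[0,0,0,0,0,0],[0,0,0,0,0,0],[0,0,0,0,0,0],[0,0,0,0,0,0],[0,0,0,0,0,0]],
])

```text
clock: 4.8
ee_pos: [501.7, 161.5, 152.0]
tcp_rot: [0.067, 0.987, -0.011, 0.148]
ft_force: [0.1, 0.0, 0.7]
gripper_width: 63.4
```

```bash
python3 - <<'E'
from h import *
im=cams.get_image("wrist");cv2.imwrite("pics/wrist5.png",im[:,:,::-1])
s,p,R=pose();print(s['clock'],p.round(1),s['gripper_width'],hubc(p+6*R[:,2]))
# where world 27mm down the tool along z, keep axial u
print(R.T@(-27*Z))
E
```

```text
4.85 [501.7 161.5 152.1] 64.7261166937468 [-46.94430698  43.54373409  16.32138216]
[ 7.94310387  0.0296239  25.80515885]
```

View pics/wrist5.png

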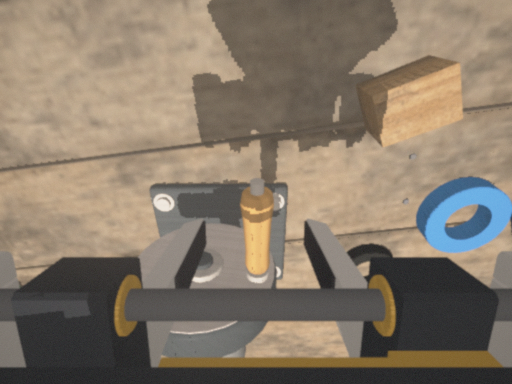

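Call:
move_arm([
  [[2,0,6,0,0,0],[4,0,12,0,0,0],[6,0,18,0,0,0],[8,0,24,0,0,0],[9,0,28,0,0,0]],
])

```text
clock: 5.27
ee_pos: [501.0, 161.2, 121.5]
tcp_rot: [0.067, 0.987, -0.011, 0.148]
ft_force: [-0.0, 0.3, -0.6]
gripper_width: 65.7
```

```bash
python3 - <<'E'
from h import *
s,p,R=pose();print(s['clock'],p.round(1),s['gripper_width'],hubc(p+6*R[:,2]),s['ft_force'])
for n in("wrist","side"):
    im=cams.get_image(n)
    if n=="side": im=cv2.resize(im[120:220,190:320],None,fx=6,fy=6,interpolation=cv2.INTER_CUBIC)
    cv2.imwrite(f"pics/{n}6.png",im[:,:,::-1])
E
```

```text
5.2667 [501.  161.2 121.5] 65.70414719933333 [-47.68077825  43.19699823 -14.28241321] [-0.00542537  0.2750801  -0.64082752]
```

View pics/wrist6.png

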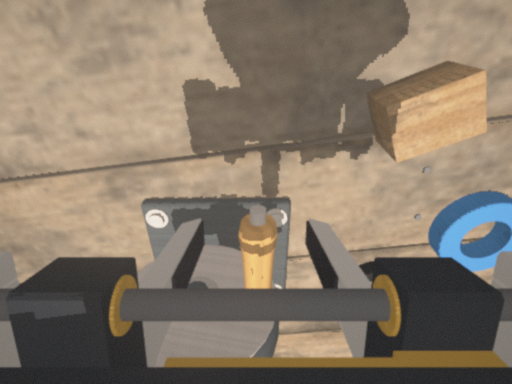

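View pics/side6.png

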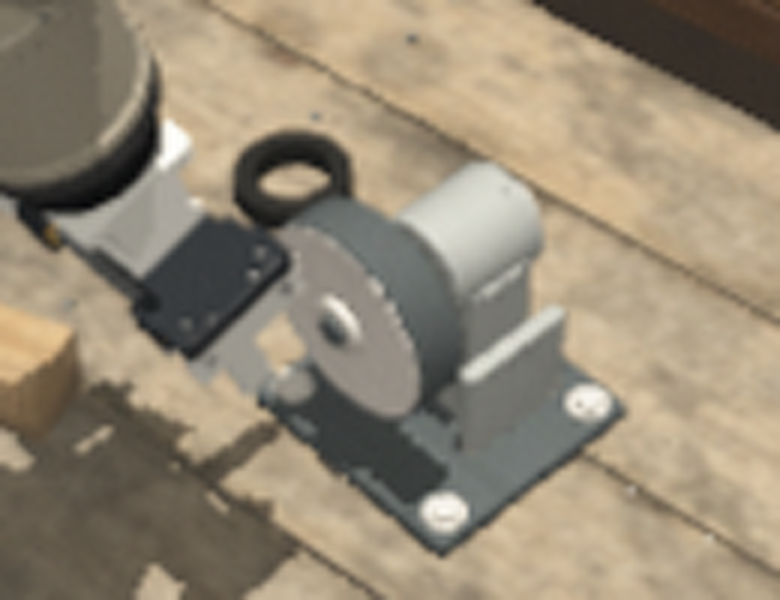

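```bash
python3 - <<'E'
from h import *
s,p,R=pose();c=cam('side');print(p)
for u in(-10,0,10,20,25):
  print(u,[((proj(c,p+u*R[:,2]+sg*33*R[:,1])[0]-[190,120])*6).round(0) for sg in(-1,-1.3)])
rad=np.cos(1.275)*Z+np.sin(1.275)*L
W=cam('wrist')
for u in(8,42,76): 
  X=HUB+(4-u)*AX+45*rad; print(u,'side',((proj(c,X)[0]-[190,120])*6).round(),'wrist',proj(W,X)[0].round(1),'tool',(R.T@(X-p)).round(1))
E
```

```text
[500.99693662 161.11475181 121.64657344]
-10 [array([246., 366.]), array([259., 377.])]
0 [array([252., 375.]), array([264., 386.])]
10 [array([258., 384.]), array([270., 395.])]
20 [array([263., 393.]), array([276., 403.])]
25 [array([266., 397.]), array([278., 408.])]
8 side [275. 269.] wrist [255.  303.9] tool [-49.7  -0.   -7.2]
42 side [225. 302.] wrist [255. 267.] tool [-17.2  -0.1 -17.2]
76 side [174. 336.] wrist [255.1 222.1] tool [ 15.3  -0.1 -27.2]
```

```bash
python3 - <<'E'
from h import *
s,p,R=pose();K,Rc,t=cam('wrist')
# wrist5 pose: tcp [501.7 161.5 152.1], same rotation
p5=np.array([501.7,161.5,152.1]);A=(K,Rc,t-Rc@(p5-p))
p1=np.array([504.6,156.4,239.9]);
A1=(K,Rc,t-Rc@(p1-p))
B=(K,Rc,t)
for n,a,b in(('tip',(258,181),(258.5,208)),('endwood',(257,187),(257.5,216)),('plFR',(150,186),(142,200)),('plFL',(288,184),(291,198)),('boltFR',(163,203),(156,218)),('block corner',(430,59),(452,64))): print(n,*[v if i else v.round(1) for i,v in enumerate(tri((A,B),(a,b)))])
E
python3 - <<'E'
import cv2,numpy as np
a=cv2.imread('pics/wrist5.png')[160:310,120:320];b=cv2.imread('pics/wrist6.png')[160:310,120:320]
f=lambda i:cv2.resize(i,(400,300),interpolation=cv2.INTER_CUBIC)
cv2.imwrite('pics/z56.png',np.hstack([f(a),f(b)]))
E
```

```text
tip [475.2 166.7 134.8] [array([-0.3 ,  0.01]), array([ 0.34, -0.01])]
endwood [475.4 166.  142.2] [array([-0.25,  0.  ]), array([ 0.29, -0.01])]
plFR [540.7  28.4  -3.7] [array([-0.09, -0.05]), array([0.09, 0.05])]
plFL [560.3 193.   -4.3] [array([ 0.02, -0.  ]), array([-0.02,  0.01])]
boltFR [563.1  39.1   1.7] [array([-0.15, -0.07]), array([0.16, 0.07])]
block corner [432.  313.4  42.7] [array([ 0.16, -0.67]), array([-0.18,  0.76])]
```

View pics/z56.png

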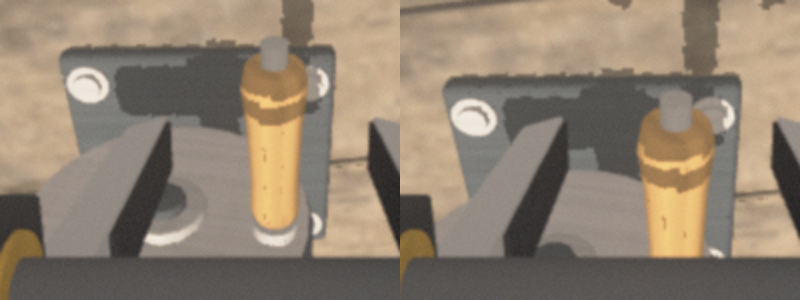

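Call:
move_arm([
  [[0,0,0,0,0,0],[0,0,0,0,0,0],[0,0,0,0,0,0],[0,0,0,0,0,0],[0,0,0,0,0,0]],
], fingers=0, grip_force=20)

```text
clock: 5.78
ee_pos: [501.1, 161.2, 121.9]
tcp_rot: [0.067, 0.987, -0.011, 0.148]
ft_force: [-0.4, -0.3, -0.2]
gripper_width: 35.9
```

Call:
move_arm([
  [[0,0,0,0,0,0],[0,0,0,0,0,0],[0,0,0,0,0,0],[0,0,0,0,0,0],[0,0,0,0,0,0]],
])

```text
clock: 6.2
ee_pos: [501.2, 162.2, 122.0]
tcp_rot: [0.066, 0.987, -0.01, 0.148]
ft_force: [-1.3, 4.4, -0.2]
gripper_width: 18.0
```

```bash
python3 - <<'E'
from h import *
s,p,R=pose();print(s['clock'],p.round(1),s['gripper_width'],hubc(p+6*R[:,2]),s['ft_force'])
for n in("wrist","side"):
    im=cams.get_image(n)
    if n=="side": im=cv2.resize(im[120:220,190:320],None,fx=6,fy=6,interpolation=cv2.INTER_CUBIC)
    cv2.imwrite(f"pics/{n}7.png",im[:,:,::-1])
E
```

```text
6.2 [501.2 162.2 122. ] 18.01198226948553 [-47.59470327  44.18882283 -13.68729929] [-1.27862897  4.44199987 -0.19834462]
```

View pics/wrist7.png

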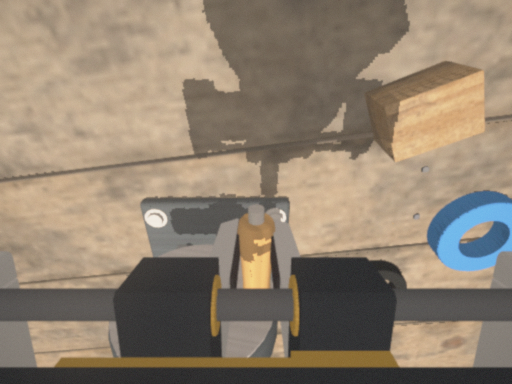

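View pics/side7.png

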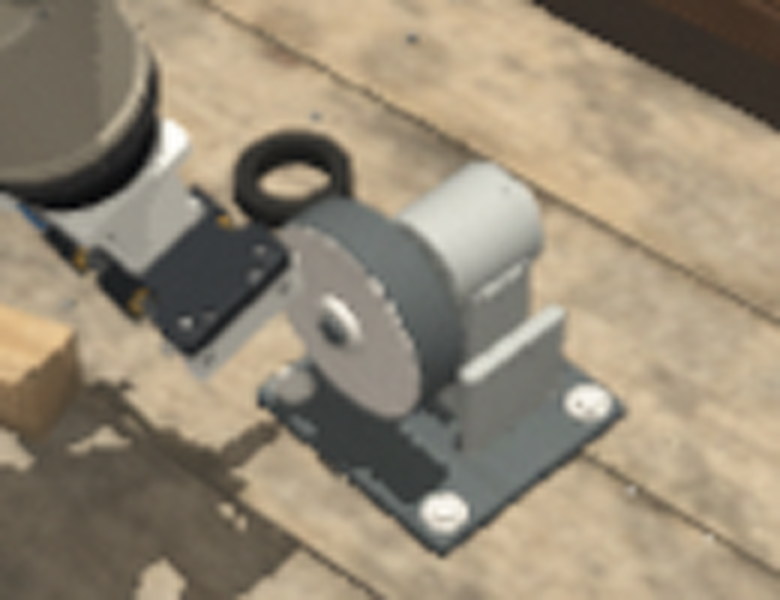

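Call:
move_arm([
  [[0,0,0,0,0,0],[0,0,0,0,0,0],[0,0,0,0,0,0],[0,0,0,0,0,0],[0,0,0,0,0,0]],
], grip_force=60)

```text
clock: 6.72
ee_pos: [501.2, 162.4, 122.1]
tcp_rot: [0.066, 0.987, -0.01, 0.148]
ft_force: [0.6, 4.0, -0.7]
gripper_width: 17.1
```

```bash
echo '[1.2,-26.8,45,-47.6]' > cen.json; python3 c.py 3 10
```

```text
clk 6.72 hub [-47.58  44.43 -13.65] phi 73.1 r 45.19 f [ 0.6   4.02 -0.67] w 17.1
rv [-0.001 -0.002  0.   ]
[[[-0.4, -0.7, -1.4, 0, 0, 0], [-0.8, -1.2, -2.8, 0, 0, 0], [-1.3, -1.8, -4.2, 0, 0, 0], [-1.7, -2.4, -5.6, 0, 0, 0], [-2.1, -3.1, -6.9, 0, 0, 0]]]
[[[-0.4, -0.7, -1.3, 0, 0, 0], [-0.8, -1.5, -2.6, 0, 0, 0], [-1.2, -2.4, -3.9, 0, 0, 0], [-1.6, -3.2, -5.1, 0, 0, 0], [-2.0, -4.2, -6.4, 0, 0, 0]]]
[[[-0.4, -1.0, -1.2, 0, 0, 0], [-0.7, -2.0, -2.3, 0, 0, 0], [-1.1, -3.0, -3.5, 0, 0, 0], [-1.4, -4.1, -4.5, 0, 0, 0], [-1.7, -5.2, -5.6, 0, 0, 0]]]
```

Call:
move_arm([
  [[-0.4,-0.7,-1.4,0,0,0],[-0.8,-1.2,-2.8,0,0,0],[-1.3,-1.8,-4.2,0,0,0],[-1.7,-2.4,-5.6,0,0,0],[-2.1,-3.1,-6.9,0,0,0]],
])

```text
clock: 7.13
ee_pos: [500.8, 159.9, 129.6]
tcp_rot: [0.066, 0.987, -0.01, 0.148]
ft_force: [-1.2, 7.3, -1.3]
gripper_width: 17.2
```

```bash
python3 c.py 3 10; python3 - <<'E'
from h import *
im=cams.get_image("wrist");cv2.imwrite("pics/wrist8.png",im[:,:,::-1])
E
```

```text
clk 7.13 hub [-47.63  41.88  -6.15] phi 63.1 r 45.63 f [-1.22  7.29 -1.34] w 17.2
rv [ 0.    -0.001  0.001]
[[[-0.3, -1.3, -1.1, 0, 0, 0], [-0.7, -2.1, -2.4, 0, 0, 0], [-1.1, -2.9, -3.6, 0, 0, 0], [-1.5, -3.8, -4.9, 0, 0, 0], [-1.9, -4.7, -6.1, 0, 0, 0]]]
[[[-0.4, -1.0, -1.2, 0, 0, 0], [-0.7, -2.0, -2.3, 0, 0, 0], [-1.1, -3.0, -3.5, 0, 0, 0], [-1.4, -4.1, -4.5, 0, 0, 0], [-1.7, -5.2, -5.6, 0, 0, 0]]]
[[[-0.3, -1.2, -1.0, 0, 0, 0], [-0.6, -2.4, -2.0, 0, 0, 0], [-0.9, -3.6, -2.9, 0, 0, 0], [-1.2, -4.9, -3.8, 0, 0, 0], [-1.4, -6.2, -4.6, 0, 0, 0]]]
```

View pics/wrist8.png

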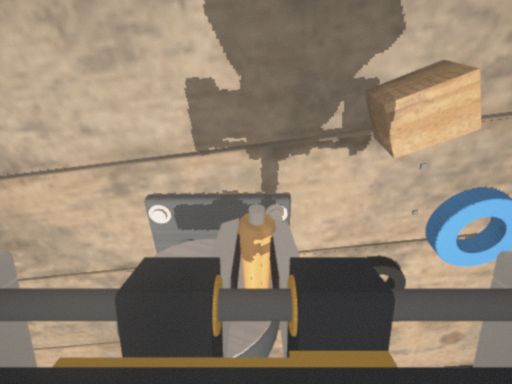

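Call:
move_arm([
  [[-0.3,-0.8,-1.1,0,0,0],[-0.7,-1.6,-2.4,0,0,0],[-1.1,-2.4,-3.6,0,0,0],[-1.5,-3.3,-4.9,0,0,0],[-1.9,-4.2,-6.1,0,0,0]],
])

```text
clock: 7.6
ee_pos: [500.4, 156.4, 136.5]
tcp_rot: [0.066, 0.987, -0.009, 0.149]
ft_force: [-0.8, 7.0, -0.4]
gripper_width: 16.7
```

Call:
move_arm([
  [[-0.4,-1.0,-1.2,0,0,0],[-0.7,-2.0,-2.3,0,0,0],[-1.1,-3.0,-3.5,0,0,0],[-1.4,-4.1,-4.5,0,0,0],[-1.7,-5.2,-5.6,0,0,0]],
])

```text
clock: 8.02
ee_pos: [499.8, 151.9, 142.7]
tcp_rot: [0.065, 0.987, -0.009, 0.149]
ft_force: [-0.3, 7.2, -0.3]
gripper_width: 17.5
```

```bash
python3 c.py 4 10
```

```text
clk 8.02 hub [-47.57  33.81   7.01] phi 44.0 r 46.97 f [-0.27  7.19 -0.34] w 17.5
rv [ 0.002 -0.     0.001]
[[[0.1, -2.5, 0.3, 0, 0, 0], [-0.2, -3.7, -0.7, 0, 0, 0], [-0.5, -4.9, -1.6, 0, 0, 0], [-0.7, -6.2, -2.5, 0, 0, 0], [-1.0, -7.5, -3.4, 0, 0, 0]]]
[[[-0.3, -1.3, -0.8, 0, 0, 0], [-0.5, -2.7, -1.6, 0, 0, 0], [-0.7, -4.0, -2.3, 0, 0, 0], [-0.9, -5.4, -3.0, 0, 0, 0], [-1.1, -6.9, -3.6, 0, 0, 0]]]
[[[-0.2, -1.4, -0.6, 0, 0, 0], [-0.3, -2.9, -1.1, 0, 0, 0], [-0.5, -4.4, -1.6, 0, 0, 0], [-0.6, -5.9, -2.1, 0, 0, 0], [-0.7, -7.4, -2.5, 0, 0, 0]]]
[[[-0.1, -1.5, -0.3, 0, 0, 0], [-0.2, -3.1, -0.6, 0, 0, 0], [-0.3, -4.6, -0.9, 0, 0, 0], [-0.3, -6.2, -1.1, 0, 0, 0], [-0.3, -7.7, -1.2, 0, 0, 0]]]
```

```bash
python3 - <<'E'
from h import *
im=cams.get_image("wrist");cv2.imwrite("pics/wrist9.png",im[:,:,::-1])
im=cams.get_image("side");cv2.imwrite("pics/side9.png",cv2.resize(im[120:220,190:320],None,fx=6,fy=6,interpolation=cv2.INTER_CUBIC)[:,:,::-1])
print(state()['ft_force'])
E
```

```text
[-0.80042505  6.58447225  0.7667414 ]
```

View pics/wrist9.png

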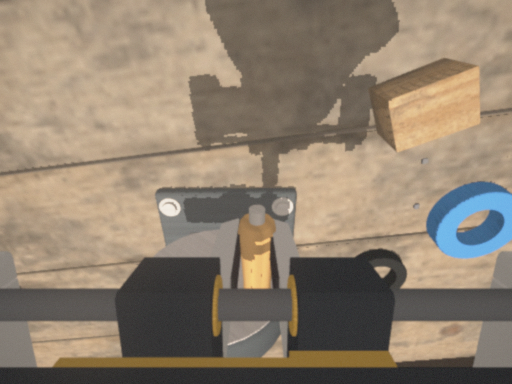

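View pics/side9.png

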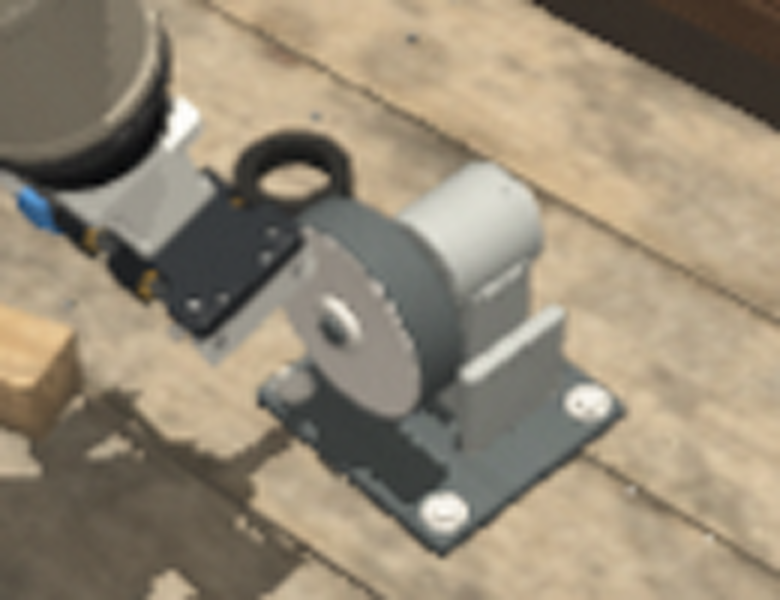

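```bash
cat > log.txt <<'E'
501.2 162.4 122.1 0.6 4.02 -0.67
500.8 159.9 129.6 -1.2 7.3 -1.3
500.4 156.4 136.5 -0.8 7.0 -0.4
499.8 151.9 142.7 -0.3 7.2 -0.3
E
cat > fit.py <<'E'
from h import *
from scipy.optimize import least_squares
D=np.loadtxt('log.txt',comments='#',usecols=range(6));P=np.array([hubc(d[:3]+6*Rt(.3)[:,2]) for d in D])
fr=len(D)>12
f=least_squares(lambda c:np.hypot(P[:,1]-c[0],P[:,2]-c[1])-(c[2] if fr else 45),[1,-25,45])
print('centre',f.x.round(2),'res',f.fun.round(2)[-8:]);C=f.x
ph=np.arctan2(P[:,1]-C[0],P[:,2]-C[1]);FL=D[:,3:]@L;FZ=D[:,5]
t=np.c_[-np.cos(ph),np.sin(ph)];F=np.c_[FL,FZ]
drag=-(F*t).sum(1);rad=FL*np.sin(ph)+FZ*np.cos(ph)
if __name__=='__main__':
    for a,b,c in list(zip(np.degrees(ph).round(0),drag.round(1),rad.round(1)))[-12:]: print(a,b,c)
E
python3 fit.py
```

```text
centre [  0.35 -23.23  45.  ] res [ 0.08 -0.1  -0.06  0.07]
78.0 1.5 3.8
68.0 3.9 6.0
58.0 4.0 5.6
48.0 5.0 5.1
```

```bash
echo '[0.35,-23.2,45,-47.6]' > cen.json; python3 c.py 4 10
```

```text
clk 8.12 hub [-47.59  33.66   7.07] phi 47.7 r 45.01 f [-0.8   6.58  0.77] w 16.7
rv [ 0.002 -0.     0.001]
[[[-0.3, -1.1, -1.1, 0, 0, 0], [-0.7, -2.2, -2.2, 0, 0, 0], [-1.0, -3.3, -3.2, 0, 0, 0], [-1.3, -4.5, -4.2, 0, 0, 0], [-1.5, -5.8, -5.1, 0, 0, 0]]]
[[[-0.3, -1.3, -0.9, 0, 0, 0], [-0.5, -2.5, -1.8, 0, 0, 0], [-0.8, -3.9, -2.6, 0, 0, 0], [-1.0, -5.2, -3.3, 0, 0, 0], [-1.2, -6.6, -4.1, 0, 0, 0]]]
[[[-0.2, -1.4, -0.7, 0, 0, 0], [-0.4, -2.8, -1.3, 0, 0, 0], [-0.6, -4.3, -1.9, 0, 0, 0], [-0.7, -5.7, -2.4, 0, 0, 0], [-0.9, -7.2, -2.9, 0, 0, 0]]]
[[[-0.1, -1.5, -0.4, 0, 0, 0], [-0.2, -3.0, -0.8, 0, 0, 0], [-0.3, -4.6, -1.2, 0, 0, 0], [-0.4, -6.1, -1.4, 0, 0, 0], [-0.5, -7.6, -1.7, 0, 0, 0]]]
```

Call:
move_arm([
  [[-0.3,-1.1,-1.1,0,0,0],[-0.7,-2.2,-2.2,0,0,0],[-1.0,-3.3,-3.2,0,0,0],[-1.3,-4.5,-4.2,0,0,0],[-1.5,-5.8,-5.1,0,0,0]],
])

```text
clock: 8.53
ee_pos: [499.2, 146.2, 148.5]
tcp_rot: [0.065, 0.987, -0.009, 0.149]
ft_force: [2.5, 5.8, -1.8]
gripper_width: 17.4
```

Call:
move_arm([
  [[-0.3,-1.3,-0.9,0,0,0],[-0.5,-2.5,-1.8,0,0,0],[-0.8,-3.9,-2.6,0,0,0],[-1.0,-5.2,-3.3,0,0,0],[-1.2,-6.6,-4.1,0,0,0]],
])

```text
clock: 8.95
ee_pos: [498.5, 139.8, 153.0]
tcp_rot: [0.065, 0.987, -0.008, 0.15]
ft_force: [4.7, 4.9, -3.4]
gripper_width: 17.3
```

Call:
move_arm([
  [[-0.2,-1.4,-0.7,0,0,0],[-0.4,-2.8,-1.3,0,0,0],[-0.6,-4.3,-1.9,0,0,0],[-0.7,-5.7,-2.4,0,0,0],[-0.9,-7.2,-2.9,0,0,0]],
])

```text
clock: 9.37
ee_pos: [497.8, 132.8, 156.2]
tcp_rot: [0.065, 0.987, -0.008, 0.15]
ft_force: [3.4, 5.8, -3.6]
gripper_width: 17.3
```

Call:
move_arm([
  [[-0.1,-1.5,-0.4,0,0,0],[-0.2,-3.0,-0.8,0,0,0],[-0.3,-4.6,-1.2,0,0,0],[-0.4,-6.1,-1.4,0,0,0],[-0.5,-7.6,-1.7,0,0,0]],
])

```text
clock: 9.78
ee_pos: [497.0, 125.5, 158.2]
tcp_rot: [0.065, 0.986, -0.008, 0.15]
ft_force: [4.7, 6.1, -4.8]
gripper_width: 17.3
```

```bash
python3 c.py 4 10
```

```text
clk 9.78 hub [-46.82   7.35  22.52] phi 8.7 r 46.25 f [ 4.73  6.14 -4.76] w 17.3
rv [0.005 0.002 0.001]
[[[0.5, -1.8, 0.9, 0, 0, 0], [0.6, -3.3, 0.7, 0, 0, 0], [0.7, -4.9, 0.6, 0, 0, 0], [0.8, -6.4, 0.5, 0, 0, 0], [1.0, -8.0, 0.4, 0, 0, 0]]]
[[[0.0, -1.6, 0.1, 0, 0, 0], [0.1, -3.1, 0.2, 0, 0, 0], [0.1, -4.7, 0.3, 0, 0, 0], [0.2, -6.3, 0.5, 0, 0, 0], [0.3, -7.8, 0.8, 0, 0, 0]]]
[[[0.1, -1.5, 0.3, 0, 0, 0], [0.2, -3.1, 0.7, 0, 0, 0], [0.4, -4.6, 1.1, 0, 0, 0], [0.5, -6.1, 1.6, 0, 0, 0], [0.7, -7.5, 2.1, 0, 0, 0]]]
[[[0.2, -1.5, 0.6, 0, 0, 0], [0.4, -2.9, 1.2, 0, 0, 0], [0.6, -4.3, 1.8, 0, 0, 0], [0.8, -5.7, 2.5, 0, 0, 0], [1.0, -7.0, 3.3, 0, 0, 0]]]
```

```bash
cat >> log.txt <<'E'
499.2 146.2 148.5 2.5 5.8 -1.8
498.5 139.8 153.0 4.7 4.9 -3.4
497.8 132.8 156.2 3.4 5.8 -3.6
497.0 125.5 158.2 4.7 6.1 -4.8
E
python3 fit.py
python3 - <<'E'
from fit import *
f=least_squares(lambda c:np.hypot(P[:,1]-c[0],P[:,2]-c[1])-c[2],[1,-25,45]);print(f.x,f.fun.round(2),P[:,0].round(2))
E
```

```text
centre [ -0.18 -22.11  45.  ] res [ 0.38 -0.01 -0.19 -0.27 -0.11  0.02  0.08  0.2 ]
79.0 1.4 3.9
69.0 3.7 6.2
59.0 3.8 5.7
49.0 4.8 5.2
39.0 5.9 2.4
29.0 6.4 -0.3
19.0 7.0 -1.4
9.0 7.4 -3.6
centre [ -0.18 -22.11  45.  ] res [ 0.38 -0.01 -0.19 -0.27 -0.11  0.02  0.08  0.2 ]
[ -2.14709847 -24.12445228  47.61848859] [ 0.1  -0.07 -0.08 -0.08  0.08  0.12  0.02 -0.08] [-47.6  -47.66 -47.59 -47.59 -47.42 -47.26 -47.02 -46.83]
```

```bash
echo '[-0.2,-22.3,45,-46.6]' > cen.json; python3 c.py 5 10
```

```text
clk 9.78 hub [-46.82   7.35  22.52] phi 9.6 r 45.45 f [ 4.73  6.14 -4.76] w 17.3
rv [0.005 0.002 0.001]
[[[0.0, -1.6, 0.2, 0, 0, 0], [-0.1, -3.2, 0.0, 0, 0, 0], [-0.1, -4.8, -0.1, 0, 0, 0], [-0.2, -6.3, -0.1, 0, 0, 0], [-0.2, -7.9, -0.1, 0, 0, 0]]]
[[[0.0, -1.6, 0.0, 0, 0, 0], [0.0, -3.1, 0.1, 0, 0, 0], [0.1, -4.7, 0.2, 0, 0, 0], [0.2, -6.3, 0.4, 0, 0, 0], [0.2, -7.8, 0.7, 0, 0, 0]]]
[[[0.1, -1.5, 0.3, 0, 0, 0], [0.2, -3.1, 0.6, 0, 0, 0], [0.3, -4.6, 1.0, 0, 0, 0], [0.5, -6.1, 1.5, 0, 0, 0], [0.6, -7.6, 2.0, 0, 0, 0]]]
[[[0.2, -1.5, 0.5, 0, 0, 0], [0.4, -2.9, 1.1, 0, 0, 0], [0.6, -4.3, 1.8, 0, 0, 0], [0.8, -5.7, 2.5, 0, 0, 0], [1.0, -7.1, 3.2, 0, 0, 0]]]
[[[0.2, -1.3, 0.8, 0, 0, 0], [0.5, -2.7, 1.6, 0, 0, 0], [0.8, -3.9, 2.5, 0, 0, 0], [1.1, -5.2, 3.4, 0, 0, 0], [1.4, -6.4, 4.3, 0, 0, 0]]]
```

Call:
move_arm([
  [[0.0,-1.6,0.2,0,0,0],[-0.1,-3.2,0.0,0,0,0],[-0.1,-4.8,-0.1,0,0,0],[-0.2,-6.3,-0.1,0,0,0],[-0.2,-7.9,-0.1,0,0,0]],
])

```text
clock: 10.2
ee_pos: [496.1, 118.3, 158.6]
tcp_rot: [0.065, 0.987, -0.007, 0.15]
ft_force: [0.7, 8.4, -1.2]
gripper_width: 17.4
```

Call:
move_arm([
  [[0.0,-1.6,0.0,0,0,0],[0.0,-3.1,0.1,0,0,0],[0.1,-4.7,0.2,0,0,0],[0.2,-6.3,0.4,0,0,0],[0.2,-7.8,0.7,0,0,0]],
])

```text
clock: 10.62
ee_pos: [495.4, 111.3, 158.1]
tcp_rot: [0.064, 0.986, -0.007, 0.151]
ft_force: [0.5, 8.8, -1.3]
gripper_width: 17.3
```

Call:
move_arm([
  [[0.1,-1.5,0.3,0,0,0],[0.2,-3.1,0.6,0,0,0],[0.3,-4.6,1.0,0,0,0],[0.5,-6.1,1.5,0,0,0],[0.6,-7.6,2.0,0,0,0]],
])

```text
clock: 11.03
ee_pos: [494.6, 104.6, 156.3]
tcp_rot: [0.064, 0.986, -0.006, 0.151]
ft_force: [-1.1, 9.0, -0.3]
gripper_width: 17.3
```

Call:
move_arm([
  [[0.2,-1.5,0.5,0,0,0],[0.4,-2.9,1.1,0,0,0],[0.6,-4.3,1.8,0,0,0],[0.8,-5.7,2.5,0,0,0],[1.0,-7.1,3.2,0,0,0]],
])

```text
clock: 11.45
ee_pos: [493.7, 98.5, 153.3]
tcp_rot: [0.063, 0.986, -0.005, 0.151]
ft_force: [-3.5, 9.6, 4.7]
gripper_width: 17.1
```

```bash
python3 c.py 4 10;  python3 - <<'E'
from h import *
im=cams.get_image("wrist");cv2.imwrite("pics/wrist10.png",im[:,:,::-1])
E
```

```text
clk 11.45 hub [-46.46 -19.89  17.53] phi -26.3 r 44.43 f [-3.46  9.57  4.72] w 17.1
rv [0.01  0.004 0.004]
[[[0.1, -1.7, 0.2, 0, 0, 0], [0.4, -3.0, 0.9, 0, 0, 0], [0.6, -4.4, 1.6, 0, 0, 0], [0.9, -5.7, 2.4, 0, 0, 0], [1.2, -7.0, 3.3, 0, 0, 0]]]
[[[0.3, -1.3, 0.9, 0, 0, 0], [0.6, -2.5, 1.8, 0, 0, 0], [0.9, -3.7, 2.8, 0, 0, 0], [1.2, -4.8, 3.8, 0, 0, 0], [1.6, -5.9, 4.9, 0, 0, 0]]]
[[[0.3, -1.1, 1.1, 0, 0, 0], [0.7, -2.1, 2.2, 0, 0, 0], [1.1, -3.1, 3.4, 0, 0, 0], [1.5, -4.1, 4.6, 0, 0, 0], [1.8, -5.0, 5.8, 0, 0, 0]]]
[[[0.4, -0.9, 1.3, 0, 0, 0], [0.8, -1.7, 2.5, 0, 0, 0], [1.2, -2.4, 3.8, 0, 0, 0], [1.6, -3.2, 5.2, 0, 0, 0], [2.1, -3.8, 6.5, 0, 0, 0]]]
```

View pics/wrist10.png

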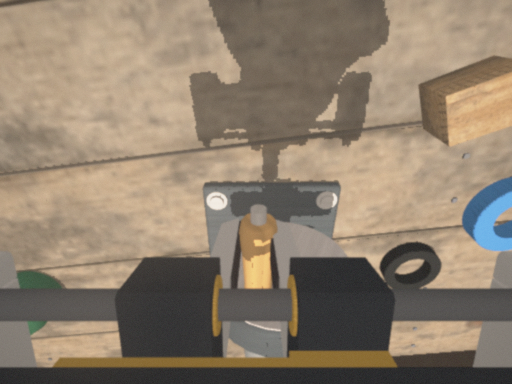

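```bash
cat >> log.txt <<'E'
496.1 118.3 158.6 0.7 8.4 -1.2
495.4 111.3 158.1 0.5 8.8 -1.3
494.6 104.6 156.3 -1.1 9.0 -0.3
493.7 98.5 153.3 -3.5 9.6 4.7
E
python3 fit.py
python3 - <<'E'
from fit import *
f=least_squares(lambda c:np.hypot(P[:,1]-c[0],P[:,2]-c[1])-c[2],[1,-25,45]);print(f.x,f.fun.round(2),P[:,0].round(2))
E
```

```text
centre [-3.000e-02 -2.226e+01  4.500e+01] res [-0.09  0.08  0.16  0.32  0.13  0.17 -0.03 -0.48]
79.0 1.4 3.9
69.0 3.8 6.1
59.0 3.9 5.7
49.0 4.9 5.2
39.0 5.9 2.4
29.0 6.4 -0.3
19.0 7.0 -1.4
9.0 7.4 -3.7
0.0 8.4 -1.2
-9.0 8.5 -2.6
-18.0 8.3 -3.0
-27.0 10.2 0.2
centre [-3.000e-02 -2.226e+01  4.500e+01] res [-0.09  0.08  0.16  0.32  0.13  0.17 -0.03 -0.48]
[  0.1786896  -21.83478863  44.59560924] [ 0.38 -0.04 -0.24 -0.32 -0.15  0.01  0.1   0.27  0.11  0.19  0.04 -0.36] [-47.6  -47.66 -47.59 -47.59 -47.42 -47.26 -47.02 -46.83 -46.76 -46.52
 -46.42 -46.5 ]
```

Good; next four, with a small orientation correction.

Call:
move_arm([
  [[0.1,-1.5,0.2,0.002,0.001,0.001],[0.4,-2.8,0.9,0.004,0.002,0.002],[0.6,-4.2,1.6,0.006,0.003,0.003],[0.9,-5.5,2.4,0.008,0.004,0.004],[1.2,-6.8,3.3,0.01,0.004,0.004]],
])

```text
clock: 11.92
ee_pos: [493.1, 92.7, 150.1]
tcp_rot: [0.066, 0.987, -0.009, 0.149]
ft_force: [-1.5, 10.0, 2.1]
gripper_width: 17.0
```

Call:
move_arm([
  [[0.3,-1.3,0.9,0,0,0],[0.6,-2.5,1.8,0,0,0],[0.9,-3.7,2.8,0,0,0],[1.2,-4.8,3.8,0,0,0],[1.6,-5.9,4.9,0,0,0]],
])

```text
clock: 12.33
ee_pos: [492.4, 87.7, 145.4]
tcp_rot: [0.065, 0.987, -0.008, 0.15]
ft_force: [-4.2, 9.1, 8.0]
gripper_width: 16.8
```

Call:
move_arm([
  [[0.3,-1.1,1.1,0,0,0],[0.7,-2.1,2.2,0,0,0],[1.1,-3.1,3.4,0,0,0],[1.5,-4.1,4.6,0,0,0],[1.8,-5.0,5.8,0,0,0]],
])

```text
clock: 12.75
ee_pos: [491.7, 83.1, 139.7]
tcp_rot: [0.065, 0.987, -0.008, 0.15]
ft_force: [-5.8, 5.6, 9.9]
gripper_width: 17.1
```

```bash
echo '[-0.03,-22.2,45,-46.6]' > cen.json; python3 c.py 4 10
```

```text
clk 12.75 hub [-46.4  -35.43   4.  ] phi -53.5 r 44.04 f [-5.84  5.63  9.88] w 17.1
rv [0.004 0.001 0.001]
[[[0.2, -1.7, 0.7, 0, 0, 0], [0.7, -2.6, 1.9, 0, 0, 0], [1.1, -3.4, 3.2, 0, 0, 0], [1.6, -4.2, 4.4, 0, 0, 0], [2.0, -4.9, 5.8, 0, 0, 0]]]
[[[0.4, -0.7, 1.4, 0, 0, 0], [0.8, -1.3, 2.7, 0, 0, 0], [1.3, -1.9, 4.1, 0, 0, 0], [1.7, -2.4, 5.5, 0, 0, 0], [2.2, -2.9, 7.0, 0, 0, 0]]]
[[[0.4, -0.4, 1.4, 0, 0, 0], [0.9, -0.8, 2.9, 0, 0, 0], [1.4, -1.1, 4.4, 0, 0, 0], [1.8, -1.4, 5.8, 0, 0, 0], [2.3, -1.6, 7.3, 0, 0, 0]]]
[[[0.5, -0.2, 1.5, 0, 0, 0], [0.9, -0.3, 3.0, 0, 0, 0], [1.4, -0.3, 4.5, 0, 0, 0], [1.9, -0.3, 6.0, 0, 0, 0], [2.3, -0.2, 7.5, 0, 0, 0]]]
```

```bash
cat >> log.txt <<'E'
493.1 92.7 150.1 -1.5 10.0 2.1
492.4 87.7 145.4 -4.2 9.1 8.0
491.7 83.1 139.7 -5.8 5.6 9.9
E
python3 fit.py
echo '[0.1,-22.0,44.4,-46.8]' > cen.json; python3 c.py 4 10
```

```text
centre [  0.44 -21.39  44.15] res [ 0.23  0.1   0.23  0.14 -0.19  0.17 -0.1  -0.2 ]
50.0 4.8 5.2
39.0 5.9 2.4
29.0 6.4 -0.3
19.0 7.0 -1.4
9.0 7.3 -3.7
-1.0 8.4 -1.3
-10.0 8.4 -2.8
-19.0 8.2 -3.1
-28.0 10.2 -0.0
-36.0 9.1 -4.0
-45.0 11.6 -0.4
-55.0 10.8 1.8
clk 12.75 hub [-46.4  -35.43   4.  ] phi -53.8 r 44.02 f [-5.84  5.63  9.88] w 17.1
rv [0.004 0.001 0.001]
[[[0.4, -1.2, 1.0, 0, 0, 0], [0.8, -2.1, 2.2, 0, 0, 0], [1.3, -2.9, 3.4, 0, 0, 0], [1.8, -3.6, 4.7, 0, 0, 0], [2.3, -4.3, 6.0, 0, 0, 0]]]
[[[0.4, -0.7, 1.3, 0, 0, 0], [0.8, -1.3, 2.7, 0, 0, 0], [1.3, -1.8, 4.1, 0, 0, 0], [1.7, -2.4, 5.5, 0, 0, 0], [2.1, -2.8, 6.9, 0, 0, 0]]]
[[[0.4, -0.4, 1.4, 0, 0, 0], [0.9, -0.8, 2.9, 0, 0, 0], [1.3, -1.1, 4.3, 0, 0, 0], [1.8, -1.3, 5.8, 0, 0, 0], [2.3, -1.5, 7.2, 0, 0, 0]]]
[[[0.5, -0.1, 1.5, 0, 0, 0], [0.9, -0.2, 3.0, 0, 0, 0], [1.4, -0.3, 4.4, 0, 0, 0], [1.8, -0.3, 5.9, 0, 0, 0], [2.3, -0.2, 7.4, 0, 0, 0]]]
```

Call:
move_arm([
  [[0.4,-1.0,1.0,0.001,0,0],[0.8,-1.8,2.2,0.002,0,0],[1.3,-2.6,3.4,0.003,0,0],[1.8,-3.3,4.7,0.004,0,0],[2.3,-4.0,6.0,0.004,0,0]],
])

```text
clock: 13.17
ee_pos: [491.1, 79.7, 133.9]
tcp_rot: [0.065, 0.986, -0.01, 0.15]
ft_force: [-2.8, 4.1, 10.1]
gripper_width: 16.9
```

Call:
move_arm([
  [[0.4,-0.7,1.3,0,0,0],[0.8,-1.3,2.7,0,0,0],[1.3,-1.8,4.1,0,0,0],[1.7,-2.4,5.5,0,0,0],[2.1,-2.8,6.9,0,0,0]],
])

```text
clock: 13.58
ee_pos: [490.9, 76.8, 127.0]
tcp_rot: [0.066, 0.986, -0.009, 0.15]
ft_force: [-6.1, 3.0, 10.7]
gripper_width: 17.2
```

Call:
move_arm([
  [[0.4,-0.4,1.4,0,0,0],[0.9,-0.8,2.9,0,0,0],[1.3,-1.1,4.3,0,0,0],[1.8,-1.3,5.8,0,0,0],[2.3,-1.5,7.2,0,0,0]],
])

```text
clock: 14.0
ee_pos: [490.7, 75.0, 119.8]
tcp_rot: [0.066, 0.986, -0.009, 0.15]
ft_force: [-5.3, 0.8, 11.4]
gripper_width: 17.2
```

```bash
python3 c.py 4 10;python3 - <<'E'
from h import *
im=cams.get_image("wrist");cv2.imwrite("pics/wrist11.png",im[:,:,::-1])
E
```

```text
clk 14.0 hub [-46.36 -43.61 -15.93] phi -82.1 r 44.12 f [-5.29  0.79 11.38] w 17.2
rv [0.002 0.002 0.001]
[[[0.5, -0.5, 1.4, 0, 0, 0], [1.1, -0.6, 2.9, 0, 0, 0], [1.6, -0.7, 4.3, 0, 0, 0], [2.2, -0.7, 5.8, 0, 0, 0], [2.7, -0.7, 7.2, 0, 0, 0]]]
[[[0.5, 0.1, 1.5, 0, 0, 0], [0.9, 0.2, 3.0, 0, 0, 0], [1.4, 0.4, 4.4, 0, 0, 0], [1.8, 0.6, 5.9, 0, 0, 0], [2.3, 0.9, 7.3, 0, 0, 0]]]
[[[0.4, 0.3, 1.4, 0, 0, 0], [0.9, 0.8, 2.9, 0, 0, 0], [1.3, 1.2, 4.3, 0, 0, 0], [1.8, 1.7, 5.7, 0, 0, 0], [2.2, 2.3, 7.1, 0, 0, 0]]]
[[[0.4, 0.6, 1.4, 0, 0, 0], [0.8, 1.3, 2.7, 0, 0, 0], [1.3, 2.0, 4.0, 0, 0, 0], [1.7, 2.7, 5.3, 0, 0, 0], [2.0, 3.5, 6.6, 0, 0, 0]]]
```

View pics/wrist11.png

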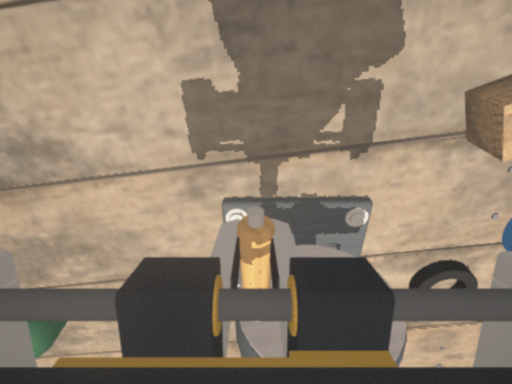

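```bash
cat >> log.txt <<'E'
491.1 79.7 133.9 -2.8 4.1 10.1
490.9 76.8 127.0 -6.1 3.0 10.7
490.7 75.0 119.8 -5.3 0.8 11.4
E
python3 fit.py
echo '[0.2,-21.7,44.2,-47]' > cen.json; python3 c.py 4 10
```

```text
centre [  0.44 -21.43  44.18] res [ 0.15 -0.18  0.18 -0.1  -0.21 -0.22 -0.07  0.22]
19.0 7.0 -1.4
9.0 7.3 -3.7
-1.0 8.4 -1.3
-10.0 8.4 -2.8
-19.0 8.2 -3.1
-28.0 10.2 -0.0
-36.0 9.1 -4.0
-45.0 11.6 -0.4
-55.0 10.8 1.8
-64.0 10.7 1.2
-73.0 10.9 1.0
-83.0 11.3 1.3
clk 14.05 hub [-46.39 -43.63 -16.11] phi -82.7 r 44.18 f [-3.86  1.78  9.75] w 17.0
rv [0.002 0.002 0.001]
[[[0.6, -0.2, 1.4, 0, 0, 0], [1.1, -0.3, 2.9, 0, 0, 0], [1.7, -0.4, 4.3, 0, 0, 0], [2.3, -0.4, 5.7, 0, 0, 0], [2.9, -0.3, 7.2, 0, 0, 0]]]
[[[0.5, 0.1, 1.5, 0, 0, 0], [0.9, 0.3, 2.9, 0, 0, 0], [1.4, 0.5, 4.4, 0, 0, 0], [1.8, 0.7, 5.8, 0, 0, 0], [2.3, 1.0, 7.3, 0, 0, 0]]]
[[[0.4, 0.4, 1.4, 0, 0, 0], [0.9, 0.8, 2.8, 0, 0, 0], [1.3, 1.2, 4.3, 0, 0, 0], [1.8, 1.8, 5.6, 0, 0, 0], [2.2, 2.3, 7.0, 0, 0, 0]]]
[[[0.4, 0.6, 1.3, 0, 0, 0], [0.8, 1.3, 2.7, 0, 0, 0], [1.2, 2.0, 4.0, 0, 0, 0], [1.6, 2.8, 5.3, 0, 0, 0], [2.0, 3.6, 6.5, 0, 0, 0]]]
```

Call:
move_arm([
  [[0.5,-0.2,1.4,0,0,0],[1.0,-0.3,2.9,0.001,0.001,0],[1.6,-0.4,4.3,0.002,0.001,0],[2.2,-0.4,5.7,0.002,0.002,0],[2.8,-0.3,7.2,0.002,0.002,0]],
])

```text
clock: 14.47
ee_pos: [490.5, 74.5, 112.4]
tcp_rot: [0.066, 0.986, -0.01, 0.15]
ft_force: [-3.9, -0.0, 11.7]
gripper_width: 17.3
```

Call:
move_arm([
  [[0.5,0.1,1.5,0,0,0],[0.9,0.3,2.9,0,0,0],[1.4,0.5,4.4,0,0,0],[1.8,0.7,5.8,0,0,0],[2.3,1.0,7.3,0,0,0]],
])

```text
clock: 14.88
ee_pos: [490.8, 74.9, 105.2]
tcp_rot: [0.067, 0.986, -0.01, 0.15]
ft_force: [-3.6, -1.6, 11.0]
gripper_width: 16.9
```

Call:
move_arm([
  [[0.4,0.4,1.4,0,0,0],[0.9,0.8,2.8,0,0,0],[1.3,1.2,4.3,0,0,0],[1.8,1.8,5.6,0,0,0],[2.2,2.3,7.0,0,0,0]],
])

```text
clock: 15.3
ee_pos: [491.1, 76.4, 98.1]
tcp_rot: [0.067, 0.986, -0.01, 0.15]
ft_force: [-3.2, -2.2, 10.6]
gripper_width: 17.0
```

Call:
move_arm([
  [[0.4,0.6,1.3,0,0,0],[0.8,1.3,2.7,0,0,0],[1.2,2.0,4.0,0,0,0],[1.6,2.8,5.3,0,0,0],[2.0,3.6,6.5,0,0,0]],
])

```text
clock: 15.72
ee_pos: [491.6, 79.2, 91.5]
tcp_rot: [0.068, 0.986, -0.011, 0.149]
ft_force: [-3.2, -2.0, 10.3]
gripper_width: 16.6
```

```bash
python3 c.py 4 10
```

```text
clk 15.72 hub [-46.04 -39.39 -44.19] phi -119.6 r 45.53 f [-3.21 -1.96 10.28] w 16.6
rv [-0.002  0.001 -0.003]
[[[0.4, 1.9, 0.6, 0, 0, 0], [1.0, 2.8, 1.8, 0, 0, 0], [1.5, 3.6, 2.9, 0, 0, 0], [2.1, 4.6, 4.0, 0, 0, 0], [2.6, 5.5, 5.1, 0, 0, 0]]]
[[[0.4, 1.0, 1.1, 0, 0, 0], [0.7, 2.0, 2.2, 0, 0, 0], [1.0, 3.1, 3.2, 0, 0, 0], [1.3, 4.3, 4.3, 0, 0, 0], [1.6, 5.4, 5.2, 0, 0, 0]]]
[[[0.3, 1.2, 0.9, 0, 0, 0], [0.6, 2.4, 1.8, 0, 0, 0], [0.8, 3.7, 2.7, 0, 0, 0], [1.1, 5.0, 3.5, 0, 0, 0], [1.3, 6.3, 4.3, 0, 0, 0]]]
[[[0.2, 1.3, 0.7, 0, 0, 0], [0.4, 2.7, 1.4, 0, 0, 0], [0.6, 4.1, 2.0, 0, 0, 0], [0.8, 5.5, 2.6, 0, 0, 0], [1.0, 7.0, 3.1, 0, 0, 0]]]
```

```bash
cat >> log.txt <<'E'
490.5 74.5 112.4 -3.9 0.0 11.7
490.8 74.9 105.2 -3.6 -1.6 11.0
491.1 76.4 98.1 -3.2 -2.2 10.6
491.6 79.2 91.5 -3.2 -2.0 10.3
E
python3 fit.py
echo '[0.4,-22.3,44.8,-46.5]' > cen.json; python3 c.py 4 10
```

```text
centre [  0.36 -22.22  44.76] res [-0.39 -0.51 -0.49 -0.33 -0.24  0.08  0.49  0.63]
-18.0 8.2 -3.0
-27.0 10.2 0.1
-36.0 9.1 -3.9
-44.0 11.6 -0.2
-54.0 10.8 2.0
-63.0 10.7 1.4
-72.0 10.8 1.2
-82.0 11.3 1.5
-91.0 11.7 0.2
-101.0 11.2 -0.0
-110.0 10.9 -1.2
-119.0 10.2 -2.9
clk 15.72 hub [-46.04 -39.39 -44.19] phi -118.8 r 45.41 f [-3.21 -1.96 10.28] w 16.6
rv [-0.002  0.001 -0.003]
[[[0.4, 1.3, 1.0, 0, 0, 0], [0.9, 2.1, 2.2, 0, 0, 0], [1.4, 3.0, 3.4, 0, 0, 0], [1.8, 3.9, 4.6, 0, 0, 0], [2.3, 4.9, 5.8, 0, 0, 0]]]
[[[0.4, 1.0, 1.1, 0, 0, 0], [0.7, 2.0, 2.3, 0, 0, 0], [1.0, 3.1, 3.3, 0, 0, 0], [1.4, 4.3, 4.4, 0, 0, 0], [1.7, 5.4, 5.4, 0, 0, 0]]]
[[[0.3, 1.2, 1.0, 0, 0, 0], [0.6, 2.4, 1.9, 0, 0, 0], [0.9, 3.7, 2.8, 0, 0, 0], [1.1, 5.0, 3.6, 0, 0, 0], [1.4, 6.3, 4.4, 0, 0, 0]]]
[[[0.2, 1.4, 0.7, 0, 0, 0], [0.5, 2.7, 1.5, 0, 0, 0], [0.7, 4.1, 2.1, 0, 0, 0], [0.9, 5.6, 2.7, 0, 0, 0], [1.0, 7.0, 3.3, 0, 0, 0]]]
```

Call:
move_arm([
  [[0.4,1.3,1.0,0,0,-0.001],[0.9,2.1,2.2,0,0,-0.001],[1.4,3.0,3.4,-0.001,0,-0.002],[1.8,3.9,4.6,-0.002,0,-0.003],[2.3,4.9,5.8,-0.002,0,-0.003]],
])

```text
clock: 16.13
ee_pos: [491.9, 83.0, 85.6]
tcp_rot: [0.067, 0.986, -0.01, 0.15]
ft_force: [-1.7, -4.3, 9.8]
gripper_width: 16.7
```

Call:
move_arm([
  [[0.4,1.0,1.1,0,0,0],[0.7,2.0,2.3,0,0,0],[1.0,3.1,3.3,0,0,0],[1.4,4.3,4.4,0,0,0],[1.7,5.4,5.4,0,0,0]],
])

```text
clock: 16.55
ee_pos: [492.7, 87.3, 80.2]
tcp_rot: [0.068, 0.986, -0.011, 0.149]
ft_force: [-2.7, -4.3, 8.8]
gripper_width: 17.6
```

Call:
move_arm([
  [[0.3,1.2,1.0,0,0,0],[0.6,2.4,1.9,0,0,0],[0.9,3.7,2.8,0,0,0],[1.1,5.0,3.6,0,0,0],[1.4,6.3,4.4,0,0,0]],
])

```text
clock: 16.97
ee_pos: [493.4, 92.4, 75.7]
tcp_rot: [0.069, 0.986, -0.011, 0.149]
ft_force: [-2.3, -4.0, 8.5]
gripper_width: 17.0
```

```bash
python3 c.py 4 10;python3 - <<'E'
from h import *
im=cams.get_image("wrist");cv2.imwrite("pics/wrist12.png",im[:,:,::-1])
E
```

```text
clk 16.97 hub [-46.   -26.08 -60.  ] phi -144.9 r 46.07 f [-2.34 -4.04  8.52] w 17.0
rv [-0.003  0.    -0.005]
[[[0.1, 2.0, -0.2, 0, 0, 0], [0.4, 3.3, 0.6, 0, 0, 0], [0.7, 4.7, 1.3, 0, 0, 0], [1.1, 6.1, 2.0, 0, 0, 0], [1.4, 7.5, 2.6, 0, 0, 0]]]
[[[0.2, 1.4, 0.6, 0, 0, 0], [0.4, 2.9, 1.2, 0, 0, 0], [0.5, 4.3, 1.7, 0, 0, 0], [0.7, 5.8, 2.1, 0, 0, 0], [0.8, 7.3, 2.5, 0, 0, 0]]]
[[[0.1, 1.5, 0.4, 0, 0, 0], [0.2, 3.0, 0.7, 0, 0, 0], [0.3, 4.6, 0.9, 0, 0, 0], [0.4, 6.1, 1.1, 0, 0, 0], [0.4, 7.7, 1.3, 0, 0, 0]]]
[[[0.0, 1.6, 0.1, 0, 0, 0], [0.1, 3.1, 0.2, 0, 0, 0], [0.1, 4.7, 0.1, 0, 0, 0], [0.1, 6.2, 0.1, 0, 0, 0], [0.0, 7.8, -0.0, 0, 0, 0]]]
```

View pics/wrist12.png

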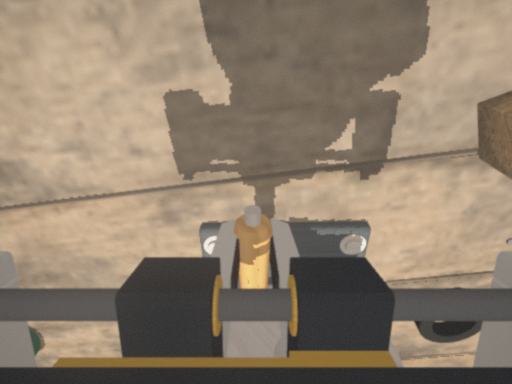

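```bash
cat >> log.txt <<'E'
491.9 83.0 85.6 -1.7 -4.3 9.8
492.7 87.3 80.2 -2.7 -4.3 8.8
493.4 92.4 75.7 -2.3 -4.0 8.5
E
python3 fit.py
echo '[0.0,-22.9,45,-46.2]' > cen.json; python3 c.py 5 10
```

```text
centre [  0.43 -22.67  45.07] res [-0.51 -0.5  -0.24  0.09  0.16  0.18  0.51  0.7 ]
-44.0 11.6 -0.1
-53.0 10.8 2.1
-62.0 10.7 1.5
-72.0 10.8 1.3
-81.0 11.3 1.6
-91.0 11.7 0.3
-100.0 11.2 0.1
-109.0 10.9 -1.1
-118.0 10.2 -2.8
-127.0 10.5 -2.4
-136.0 9.4 -3.1
-145.0 8.4 -4.5
clk 17.02 hub [-46.01 -25.87 -60.12] phi -145.2 r 45.33 f [-1.78 -3.25  7.62] w 16.8
rv [-0.003  0.    -0.005]
[[[0.2, 1.5, 0.6, 0, 0, 0], [0.5, 2.8, 1.3, 0, 0, 0], [0.8, 4.2, 2.1, 0, 0, 0], [1.0, 5.6, 2.8, 0, 0, 0], [1.3, 7.0, 3.4, 0, 0, 0]]]
[[[0.2, 1.4, 0.6, 0, 0, 0], [0.4, 2.9, 1.2, 0, 0, 0], [0.5, 4.4, 1.7, 0, 0, 0], [0.7, 5.9, 2.1, 0, 0, 0], [0.8, 7.4, 2.5, 0, 0, 0]]]
[[[0.1, 1.5, 0.4, 0, 0, 0], [0.2, 3.1, 0.7, 0, 0, 0], [0.3, 4.6, 0.9, 0, 0, 0], [0.4, 6.2, 1.1, 0, 0, 0], [0.4, 7.7, 1.3, 0, 0, 0]]]
[[[0.0, 1.6, 0.1, 0, 0, 0], [0.1, 3.1, 0.1, 0, 0, 0], [0.1, 4.7, 0.1, 0, 0, 0], [0.1, 6.3, 0.1, 0, 0, 0], [0.0, 7.8, -0.0, 0, 0, 0]]]
[[[-0.0, 1.6, -0.2, 0, 0, 0], [-0.1, 3.1, -0.4, 0, 0, 0], [-0.2, 4.7, -0.7, 0, 0, 0], [-0.3, 6.2, -1.0, 0, 0, 0], [-0.4, 7.7, -1.3, 0, 0, 0]]]
```

Call:
move_arm([
  [[0.2,1.5,0.2,0,0,-0.001],[0.4,2.8,0.8,0,0,-0.002],[0.6,4.2,1.4,-0.001,0,-0.003],[0.8,5.6,2.1,-0.002,0,-0.004],[1.1,7.0,2.7,-0.003,0,-0.005]],
])

```text
clock: 17.43
ee_pos: [493.8, 97.9, 72.7]
tcp_rot: [0.067, 0.987, -0.011, 0.149]
ft_force: [-0.4, -6.2, 6.1]
gripper_width: 16.9
```

Call:
move_arm([
  [[0.2,1.4,0.5,0,0,0],[0.4,2.9,1.0,0,0,0],[0.5,4.4,1.5,0,0,0],[0.6,5.9,1.9,0,0,0],[0.7,7.4,2.2,0,0,0]],
])

```text
clock: 17.85
ee_pos: [494.5, 103.6, 70.4]
tcp_rot: [0.068, 0.987, -0.011, 0.148]
ft_force: [-0.5, -7.5, 5.8]
gripper_width: 17.2
```

Call:
move_arm([
  [[0.1,1.5,0.4,0,0,0],[0.2,3.1,0.7,0,0,0],[0.3,4.6,0.9,0,0,0],[0.4,6.2,1.1,0,0,0],[0.4,7.7,1.2,0,0,0]],
])

```text
clock: 18.27
ee_pos: [495.0, 109.4, 69.0]
tcp_rot: [0.07, 0.987, -0.012, 0.148]
ft_force: [0.0, -7.1, 2.6]
gripper_width: 16.9
```

Call:
move_arm([
  [[0,1.6,0.1,0,0,0],[0.1,3.1,0.1,0,0,0],[0.1,4.7,0.1,0,0,0],[0.1,6.3,0.1,0,0,0],[0,7.8,0,0,0,0]],
])

```text
clock: 18.68
ee_pos: [495.4, 115.1, 68.6]
tcp_rot: [0.071, 0.987, -0.014, 0.147]
ft_force: [-0.2, -5.9, 0.4]
gripper_width: 17.1
```

```bash
python3 c.py 1 10
```

```text
clk 18.68 hub [-47.03  -3.32 -67.11] phi -175.7 r 44.34 f [-0.18 -5.88  0.44] w 17.1
rv [-0.009 -0.004 -0.008]
[[[0.1, 1.5, 0.8, 0, 0, 0], [-0.1, 3.1, 0.8, 0, 0, 0], [-0.2, 4.7, 0.8, 0, 0, 0], [-0.4, 6.2, 0.8, 0, 0, 0], [-0.6, 7.8, 0.7, 0, 0, 0]]]
```

```bash
cat >> log.txt <<'E'
493.8 97.9 72.7 -0.4 -6.2 6.1
494.5 103.6 70.4 -0.5 -7.5 5.8
495.0 109.4 69.0 0.0 -7.1 2.6
495.4 115.1 68.6 -0.2 -5.9 0.4
E
python3 fit.py
echo '[0.2,-22.7,44.8,-46.6]' > cen.json; python3 c.py 5 10
```

```text
centre [  0.41 -22.67  45.07] res [ 0.15  0.16  0.5   0.69  0.39  0.21 -0.03 -0.46]
-81.0 11.3 1.6
-91.0 11.7 0.3
-100.0 11.2 0.1
-109.0 10.9 -1.1
-118.0 10.2 -2.8
-127.0 10.5 -2.4
-136.0 9.4 -3.1
-145.0 8.4 -4.5
-153.0 8.3 -2.6
-160.0 9.0 -2.9
-168.0 7.4 -1.1
-175.0 5.9 0.1
clk 18.68 hub [-47.03  -3.32 -67.11] phi -175.5 r 44.55 f [-0.18 -5.88  0.44] w 17.1
rv [-0.009 -0.004 -0.008]
[[[0.0, 1.5, 0.3, 0, 0, 0], [-0.0, 3.1, 0.4, 0, 0, 0], [-0.1, 4.7, 0.4, 0, 0, 0], [-0.2, 6.2, 0.3, 0, 0, 0], [-0.3, 7.8, 0.2, 0, 0, 0]]]
[[[-0.0, 1.6, -0.2, 0, 0, 0], [-0.1, 3.1, -0.4, 0, 0, 0], [-0.2, 4.6, -0.7, 0, 0, 0], [-0.3, 6.2, -1.0, 0, 0, 0], [-0.4, 7.7, -1.4, 0, 0, 0]]]
[[[-0.1, 1.5, -0.4, 0, 0, 0], [-0.3, 3.0, -0.9, 0, 0, 0], [-0.4, 4.4, -1.5, 0, 0, 0], [-0.6, 5.9, -2.0, 0, 0, 0], [-0.7, 7.3, -2.7, 0, 0, 0]]]
[[[-0.2, 1.4, -0.7, 0, 0, 0], [-0.4, 2.8, -1.4, 0, 0, 0], [-0.6, 4.1, -2.2, 0, 0, 0], [-0.9, 5.4, -3.0, 0, 0, 0], [-1.1, 6.7, -3.8, 0, 0, 0]]]
[[[-0.3, 1.3, -0.9, 0, 0, 0], [-0.5, 2.5, -1.8, 0, 0, 0], [-0.8, 3.7, -2.8, 0, 0, 0], [-1.1, 4.8, -3.8, 0, 0, 0], [-1.4, 5.9, -4.9, 0, 0, 0]]]
```

Call:
move_arm([
  [[0,1.6,0.2,-0.002,-0.001,-0.002],[0,3.2,0.3,-0.004,-0.002,-0.004],[-0.1,4.8,0.3,-0.006,-0.003,-0.006],[-0.2,6.4,0.3,-0.008,-0.004,-0.008],[-0.2,8.0,0.2,-0.009,-0.004,-0.008]],
])

```text
clock: 19.1
ee_pos: [496.3, 121.0, 68.2]
tcp_rot: [0.067, 0.987, -0.011, 0.148]
ft_force: [0.1, -7.0, 0.4]
gripper_width: 17.4
```

Call:
move_arm([
  [[0,1.6,-0.1,0,0,0],[-0.1,3.2,-0.3,0,0,0],[-0.2,4.8,-0.6,0,0,0],[-0.3,6.4,-0.9,0,0,0],[-0.4,8.0,-1.2,0,0,0]],
])

```text
clock: 19.52
ee_pos: [496.9, 127.0, 69.2]
tcp_rot: [0.068, 0.987, -0.012, 0.148]
ft_force: [2.4, -6.1, -1.9]
gripper_width: 16.6
```

Call:
move_arm([
  [[-0.1,1.5,-0.4,0,0,0],[-0.3,3.0,-0.9,0,0,0],[-0.4,4.5,-1.4,0,0,0],[-0.6,6.0,-1.9,0,0,0],[-0.7,7.5,-2.5,0,0,0]],
])

```text
clock: 19.93
ee_pos: [497.2, 132.7, 71.4]
tcp_rot: [0.069, 0.987, -0.013, 0.147]
ft_force: [2.4, -4.5, -4.6]
gripper_width: 16.9
```

```bash
python3 c.py 4 10
```

```text
clk 19.93 hub [-47.6   14.42 -64.33] phi 161.1 r 44.0 f [ 2.44 -4.48 -4.58] w 16.9
rv [-0.007 -0.004 -0.005]
[[[-0.1, 1.7, 0.3, 0, 0, 0], [-0.5, 3.2, -0.2, 0, 0, 0], [-0.8, 4.6, -0.8, 0, 0, 0], [-1.2, 6.0, -1.4, 0, 0, 0], [-1.6, 7.4, -2.1, 0, 0, 0]]]
[[[-0.2, 1.4, -0.8, 0, 0, 0], [-0.5, 2.7, -1.6, 0, 0, 0], [-0.7, 4.0, -2.4, 0, 0, 0], [-1.0, 5.2, -3.3, 0, 0, 0], [-1.2, 6.5, -4.2, 0, 0, 0]]]
[[[-0.3, 1.2, -1.0, 0, 0, 0], [-0.6, 2.4, -2.0, 0, 0, 0], [-0.9, 3.5, -3.0, 0, 0, 0], [-1.2, 4.6, -4.1, 0, 0, 0], [-1.6, 5.6, -5.2, 0, 0, 0]]]
[[[-0.3, 1.0, -1.2, 0, 0, 0], [-0.7, 2.0, -2.3, 0, 0, 0], [-1.1, 2.9, -3.5, 0, 0, 0], [-1.4, 3.7, -4.8, 0, 0, 0], [-1.8, 4.6, -6.1, 0, 0, 0]]]
```

```bash
cat >> log.txt <<'E'
496.3 121.0 68.2 0.1 -7.0 0.4
496.9 127.0 69.2 2.4 -6.1 -1.9
497.2 132.7 71.4 2.4 -4.5 -4.6
E
python3 fit.py
echo '[0.3,-22.2,44.5,-47.2]' > cen.json; python3 c.py 4 10
```

```text
centre [  0.32 -22.56  44.99] res [ 0.81  0.53  0.37  0.15 -0.27  0.05 -0.22 -0.9 ]
-110.0 10.9 -1.1
-119.0 10.2 -2.8
-128.0 10.5 -2.4
-136.0 9.4 -3.2
-145.0 8.4 -4.5
-153.0 8.3 -2.6
-161.0 9.0 -3.0
-168.0 7.4 -1.1
-175.0 5.9 0.1
177.0 6.9 -0.8
169.0 6.0 0.8
161.0 5.4 3.0
clk 19.93 hub [-47.6   14.42 -64.33] phi 161.5 r 44.44 f [ 2.44 -4.48 -4.58] w 16.9
rv [-0.007 -0.004 -0.005]
[[[-0.2, 1.5, -0.4, 0, 0, 0], [-0.4, 2.9, -1.0, 0, 0, 0], [-0.7, 4.3, -1.5, 0, 0, 0], [-1.0, 5.7, -2.2, 0, 0, 0], [-1.2, 7.1, -2.8, 0, 0, 0]]]
[[[-0.2, 1.3, -0.7, 0, 0, 0], [-0.4, 2.7, -1.5, 0, 0, 0], [-0.7, 4.0, -2.4, 0, 0, 0], [-0.9, 5.2, -3.2, 0, 0, 0], [-1.2, 6.4, -4.1, 0, 0, 0]]]
[[[-0.3, 1.2, -1.0, 0, 0, 0], [-0.6, 2.3, -1.9, 0, 0, 0], [-0.9, 3.5, -3.0, 0, 0, 0], [-1.2, 4.6, -4.0, 0, 0, 0], [-1.5, 5.6, -5.2, 0, 0, 0]]]
[[[-0.3, 1.0, -1.1, 0, 0, 0], [-0.7, 2.0, -2.3, 0, 0, 0], [-1.1, 2.9, -3.5, 0, 0, 0], [-1.4, 3.7, -4.7, 0, 0, 0], [-1.8, 4.6, -6.0, 0, 0, 0]]]
```

Call:
move_arm([
  [[-0.2,1.6,-0.2,-0.002,-0.001,-0.001],[-0.4,3.1,-0.7,-0.003,-0.002,-0.002],[-0.7,4.5,-1.3,-0.005,-0.003,-0.003],[-1.0,5.9,-1.9,-0.007,-0.004,-0.004],[-1.2,7.3,-2.6,-0.007,-0.004,-0.005]],
])

```text
clock: 20.35
ee_pos: [498.3, 139.4, 74.0]
tcp_rot: [0.066, 0.987, -0.011, 0.149]
ft_force: [-0.8, -3.7, -4.6]
gripper_width: 16.9
```

Call:
move_arm([
  [[-0.2,1.4,-0.7,0,0,0],[-0.4,2.8,-1.4,0,0,0],[-0.7,4.1,-2.2,0,0,0],[-0.9,5.4,-3.0,0,0,0],[-1.2,6.6,-3.9,0,0,0]],
])

```text
clock: 20.77
ee_pos: [499.2, 146.1, 78.2]
tcp_rot: [0.066, 0.987, -0.01, 0.149]
ft_force: [1.5, -2.5, -4.6]
gripper_width: 16.8
```

Call:
move_arm([
  [[-0.3,1.2,-0.9,0,0,0],[-0.6,2.4,-1.8,0,0,0],[-0.9,3.6,-2.8,0,0,0],[-1.2,4.7,-3.9,0,0,0],[-1.5,5.8,-5.0,0,0,0]],
])

```text
clock: 21.18
ee_pos: [500.0, 152.2, 83.6]
tcp_rot: [0.066, 0.987, -0.01, 0.149]
ft_force: [2.4, -2.0, -4.3]
gripper_width: 17.3
```

```bash
python3 c.py 4 10; python3 - <<'E'
from h import *
im=cams.get_image("wrist");cv2.imwrite("pics/wrist13.png",im[:,:,::-1])
E
```

```text
clk 21.18 hub [-47.43  34.1  -52.14] phi 131.5 r 45.15 f [ 2.42 -1.95 -4.27] w 17.3
rv [-0.001 -0.    -0.   ]
[[[-0.5, 0.5, -1.5, 0, 0, 0], [-0.9, 1.5, -2.7, 0, 0, 0], [-1.3, 2.4, -3.9, 0, 0, 0], [-1.8, 3.3, -5.1, 0, 0, 0], [-2.2, 4.1, -6.3, 0, 0, 0]]]
[[[-0.4, 0.8, -1.3, 0, 0, 0], [-0.8, 1.5, -2.6, 0, 0, 0], [-1.2, 2.2, -3.9, 0, 0, 0], [-1.6, 2.9, -5.3, 0, 0, 0], [-2.0, 3.5, -6.6, 0, 0, 0]]]
[[[-0.4, 0.5, -1.4, 0, 0, 0], [-0.9, 1.0, -2.8, 0, 0, 0], [-1.3, 1.5, -4.2, 0, 0, 0], [-1.7, 1.9, -5.7, 0, 0, 0], [-2.2, 2.2, -7.1, 0, 0, 0]]]
[[[-0.5, 0.3, -1.5, 0, 0, 0], [-0.9, 0.5, -2.9, 0, 0, 0], [-1.4, 0.7, -4.4, 0, 0, 0], [-1.8, 0.8, -5.9, 0, 0, 0], [-2.3, 0.9, -7.4, 0, 0, 0]]]
```

View pics/wrist13.png

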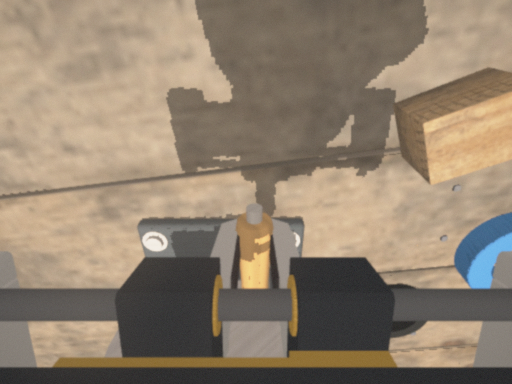

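```bash
cat >> log.txt <<'E'
498.3 139.4 74.0 -0.8 -3.7 -4.6
499.2 146.1 78.2 1.5 -2.5 -4.6
500.0 152.2 83.6 2.4 -2.0 -4.3
E
cat > wfit.py <<'E'
from fit import *
k=np.arange(len(ph))>=3   # skip first settling points
pu=np.unwrap(ph)
for name,y in(('tan',drag),):
    A=np.c_[np.ones(k.sum()),np.sin(pu[k]),np.cos(pu[k])]
    c,_,_,_=np.linalg.lstsq(A,y[k],rcond=None);r=y[k]-A@c;cov=np.linalg.inv(A.T@A)*r.var()
    # cw drag = D + M*sin(phi+c) ; M sin(phi+c)=M cos c sin phi + M sin c cos phi
    M=np.hypot(c[1],c[2]);cc=np.arctan2(c[2],c[1])
    print(name,'D',c[0].round(2),'M',M.round(2),'c',np.degrees(cc).round(1),'sd',np.degrees(np.sqrt(cov[1,1])/M).round(1),'rms',r.std().round(2),'target phi',np.degrees((np.pi-cc+np.pi)%(2*np.pi)-np.pi).round(1))
    print(r.round(1))
E
python3 fit.py;python3 wfit.py
echo '[0.3,-22.4,45,-47.3]' > cen.json; python3 c.py 4 10
```

```text
centre [  0.26 -22.51  44.95] res [ 0.22 -0.19  0.14 -0.12 -0.8  -0.48 -0.29  0.04]
-136.0 9.4 -3.2
-145.0 8.4 -4.5
-153.0 8.3 -2.6
-161.0 9.0 -3.0
-168.0 7.4 -1.1
-175.0 5.9 0.1
177.0 6.9 -0.8
169.0 6.0 0.8
161.0 5.4 3.0
152.0 5.5 2.3
142.0 4.6 2.2
131.0 4.3 1.6
centre [  0.26 -22.51  44.95] res [ 0.22 -0.19  0.14 -0.12 -0.8  -0.48 -0.29  0.04]
tan D 7.43 M 3.78 c 170.0 sd 2.3 rms 0.5 target phi 10.0
[-0.2  0.2  0.2  0.1 -0.2  0.3 -0.2 -1.   0.5 -1.   1.2 -0.  -0.4 -0.3
  0.1  0.6  0.2  0.1 -0.2  0.5 -0.1 -0.6 -0.2  1.  -0.1 -1.2  0.3 -0.1
 -0.2  0.4  0.   0.1]
clk 21.23 hub [-47.31  34.39 -51.93] phi 130.9 r 45.1 f [ 0.57  0.64 -2.28] w 17.1
rv [-0. -0.  0.]
[[[-0.4, 0.9, -1.2, 0, 0, 0], [-0.7, 1.9, -2.4, 0, 0, 0], [-1.1, 2.8, -3.6, 0, 0, 0], [-1.5, 3.7, -4.9, 0, 0, 0], [-1.9, 4.5, -6.1, 0, 0, 0]]]
[[[-0.4, 0.8, -1.3, 0, 0, 0], [-0.8, 1.5, -2.6, 0, 0, 0], [-1.2, 2.2, -4.0, 0, 0, 0], [-1.7, 2.8, -5.4, 0, 0, 0], [-2.1, 3.4, -6.7, 0, 0, 0]]]
[[[-0.4, 0.5, -1.4, 0, 0, 0], [-0.9, 1.0, -2.8, 0, 0, 0], [-1.3, 1.4, -4.3, 0, 0, 0], [-1.8, 1.8, -5.7, 0, 0, 0], [-2.2, 2.1, -7.2, 0, 0, 0]]]
[[[-0.5, 0.3, -1.5, 0, 0, 0], [-0.9, 0.5, -3.0, 0, 0, 0], [-1.4, 0.6, -4.5, 0, 0, 0], [-1.8, 0.8, -6.0, 0, 0, 0], [-2.3, 0.8, -7.5, 0, 0, 0]]]
```

Call:
move_arm([
  [[-0.4,0.9,-1.2,0,0,0],[-0.7,1.9,-2.4,0,0,0],[-1.1,2.8,-3.6,0,0,0],[-1.5,3.7,-4.9,0,0,0],[-1.9,4.5,-6.1,0,0,0]],
])

```text
clock: 21.65
ee_pos: [500.7, 157.1, 90.3]
tcp_rot: [0.066, 0.987, -0.01, 0.149]
ft_force: [0.9, 0.2, -4.8]
gripper_width: 16.9
```

Call:
move_arm([
  [[-0.4,0.8,-1.3,0,0,0],[-0.8,1.5,-2.6,0,0,0],[-1.2,2.2,-4.0,0,0,0],[-1.7,2.8,-5.4,0,0,0],[-2.1,3.4,-6.7,0,0,0]],
])

```text
clock: 22.07
ee_pos: [501.2, 160.7, 97.5]
tcp_rot: [0.066, 0.987, -0.01, 0.149]
ft_force: [1.2, -0.2, -3.0]
gripper_width: 17.4
```

Call:
move_arm([
  [[-0.4,0.5,-1.4,0,0,0],[-0.9,1.0,-2.8,0,0,0],[-1.3,1.4,-4.3,0,0,0],[-1.8,1.8,-5.7,0,0,0],[-2.2,2.1,-7.2,0,0,0]],
])

```text
clock: 22.48
ee_pos: [501.5, 162.9, 105.2]
tcp_rot: [0.066, 0.987, -0.01, 0.149]
ft_force: [0.5, 0.7, -3.1]
gripper_width: 16.9
```

Call:
move_arm([
  [[-0.5,0.3,-1.5,0,0,0],[-0.9,0.5,-3.0,0,0,0],[-1.4,0.6,-4.5,0,0,0],[-1.8,0.8,-6.0,0,0,0],[-2.3,0.8,-7.5,0,0,0]],
])

```text
clock: 22.9
ee_pos: [501.6, 163.7, 113.2]
tcp_rot: [0.066, 0.987, -0.01, 0.149]
ft_force: [1.2, 0.8, -3.5]
gripper_width: 17.1
```

```bash
python3 c.py 4 10
```

```text
clk 22.9 hub [-47.35  45.75 -22.49] phi 90.1 r 45.45 f [ 1.19  0.78 -3.5 ] w 17.1
rv [0. 0. 0.]
[[[-0.5, -0.5, -1.5, 0, 0, 0], [-0.9, -0.6, -3.0, 0, 0, 0], [-1.4, -0.7, -4.5, 0, 0, 0], [-1.9, -0.9, -6.0, 0, 0, 0], [-2.4, -1.1, -7.5, 0, 0, 0]]]
[[[-0.5, -0.3, -1.5, 0, 0, 0], [-0.9, -0.6, -2.9, 0, 0, 0], [-1.4, -1.1, -4.4, 0, 0, 0], [-1.8, -1.5, -5.8, 0, 0, 0], [-2.2, -2.0, -7.2, 0, 0, 0]]]
[[[-0.4, -0.6, -1.4, 0, 0, 0], [-0.9, -1.2, -2.8, 0, 0, 0], [-1.3, -1.8, -4.1, 0, 0, 0], [-1.7, -2.5, -5.5, 0, 0, 0], [-2.1, -3.3, -6.8, 0, 0, 0]]]
[[[-0.4, -0.8, -1.3, 0, 0, 0], [-0.8, -1.7, -2.5, 0, 0, 0], [-1.2, -2.6, -3.8, 0, 0, 0], [-1.5, -3.5, -5.0, 0, 0, 0], [-1.9, -4.5, -6.1, 0, 0, 0]]]
```

Call:
move_arm([
  [[-0.5,-0.4,-1.5,0,0,0],[-0.9,-0.5,-3.0,0,0,0],[-1.4,-0.6,-4.5,0,0,0],[-1.9,-0.8,-6.0,0,0,0],[-2.4,-1.0,-7.5,0,0,0]],
])

```text
clock: 23.32
ee_pos: [501.5, 162.9, 121.3]
tcp_rot: [0.066, 0.987, -0.01, 0.149]
ft_force: [-0.9, 3.1, -2.7]
gripper_width: 17.2
```

Call:
move_arm([
  [[-0.5,-0.3,-1.5,0,0,0],[-0.9,-0.6,-2.9,0,0,0],[-1.4,-1.1,-4.4,0,0,0],[-1.8,-1.5,-5.8,0,0,0],[-2.2,-2.0,-7.2,0,0,0]],
])

```text
clock: 23.73
ee_pos: [501.3, 160.9, 129.0]
tcp_rot: [0.066, 0.987, -0.01, 0.149]
ft_force: [0.4, 3.0, -3.5]
gripper_width: 16.7
```

Call:
move_arm([
  [[-0.4,-0.6,-1.4,0,0,0],[-0.9,-1.2,-2.8,0,0,0],[-1.3,-1.8,-4.1,0,0,0],[-1.7,-2.5,-5.5,0,0,0],[-2.1,-3.3,-6.8,0,0,0]],
])

```text
clock: 24.15
ee_pos: [500.9, 157.5, 136.3]
tcp_rot: [0.066, 0.987, -0.01, 0.149]
ft_force: [0.6, 2.6, -3.2]
gripper_width: 17.5
```

Call:
move_arm([
  [[-0.4,-0.8,-1.3,0,0,0],[-0.8,-1.7,-2.5,0,0,0],[-1.2,-2.6,-3.8,0,0,0],[-1.5,-3.5,-5.0,0,0,0],[-1.9,-4.5,-6.1,0,0,0]],
])

```text
clock: 24.57
ee_pos: [500.3, 152.9, 142.8]
tcp_rot: [0.066, 0.987, -0.01, 0.149]
ft_force: [0.3, 3.5, -3.9]
gripper_width: 17.1
```

```bash
python3 c.py 4 10; python3 - <<'E'
from h import *
im=cams.get_image("wrist");cv2.imwrite("pics/wrist14.png",im[:,:,::-1])
E
```

```text
clk 24.57 hub [-47.21  34.87   7.06] phi 49.6 r 45.42 f [ 0.3   3.5  -3.88] w 17.1
rv [0. 0. 0.]
[[[-0.3, -1.4, -0.9, 0, 0, 0], [-0.6, -2.4, -2.0, 0, 0, 0], [-0.9, -3.6, -3.0, 0, 0, 0], [-1.2, -4.7, -4.0, 0, 0, 0], [-1.5, -5.9, -5.0, 0, 0, 0]]]
[[[-0.3, -1.2, -0.9, 0, 0, 0], [-0.6, -2.5, -1.8, 0, 0, 0], [-0.8, -3.8, -2.7, 0, 0, 0], [-1.1, -5.1, -3.5, 0, 0, 0], [-1.3, -6.5, -4.3, 0, 0, 0]]]
[[[-0.2, -1.4, -0.7, 0, 0, 0], [-0.4, -2.8, -1.4, 0, 0, 0], [-0.6, -4.2, -2.0, 0, 0, 0], [-0.8, -5.7, -2.6, 0, 0, 0], [-1.0, -7.1, -3.1, 0, 0, 0]]]
[[[-0.1, -1.5, -0.5, 0, 0, 0], [-0.3, -3.0, -0.9, 0, 0, 0], [-0.4, -4.5, -1.3, 0, 0, 0], [-0.5, -6.0, -1.6, 0, 0, 0], [-0.6, -7.6, -1.9, 0, 0, 0]]]
```

View pics/wrist14.png

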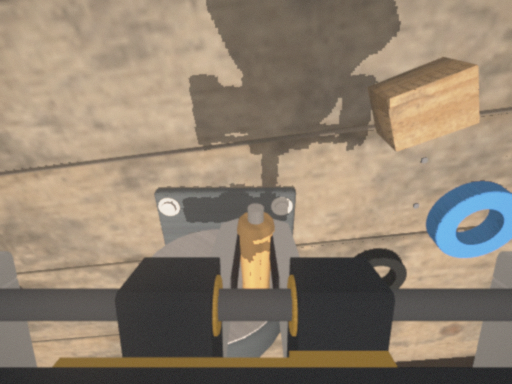

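```bash
cat >> log.txt <<'E'
500.7 157.1 90.3 0.9 0.2 -4.8
501.2 160.7 97.5 1.2 -0.2 -3.0
501.5 162.9 105.2 0.5 0.7 -3.1
501.6 163.7 113.2 1.2 0.8 -3.5
501.5 162.9 121.3 -0.9 3.1 -2.7
501.3 160.9 129.0 0.4 3.0 -3.5
500.9 157.5 136.3 0.6 2.6 -3.2
500.3 152.9 142.8 0.3 3.5 -3.9
E
python3 wfit.py
```

```text
centre [  0.41 -22.49  45.02] res [-0.06  0.12  0.23  0.31  0.23  0.33  0.37  0.38]
tan D 7.36 M 3.91 c 170.1 sd 1.6 rms 0.49 target phi 9.9
[ 0.   0.4  0.3  0.2 -0.1  0.3 -0.2 -1.   0.5 -1.   1.1 -0.1 -0.4 -0.4
  0.   0.5  0.2  0.1 -0.2  0.5 -0.1 -0.6 -0.2  1.  -0.1 -1.1  0.4 -0.
 -0.1  0.5  0.2  0.3  0.3 -0.7 -0.5 -0.  -0.5  0.4 -0.3  0.4]
```

```bash
echo '[0.41,-22.49,45.3,-47.2]' > cen.json; python3 c.py 3 10
```

```text
clk 24.62 hub [-47.16  34.76   7.23] phi 49.1 r 45.42 f [-0.05  2.68 -2.19] w 16.9
rv [0. 0. 0.]
[[[-0.3, -1.1, -1.1, 0, 0, 0], [-0.6, -2.2, -2.1, 0, 0, 0], [-1.0, -3.4, -3.2, 0, 0, 0], [-1.3, -4.5, -4.2, 0, 0, 0], [-1.6, -5.8, -5.2, 0, 0, 0]]]
[[[-0.3, -1.2, -0.9, 0, 0, 0], [-0.6, -2.5, -1.8, 0, 0, 0], [-0.8, -3.8, -2.7, 0, 0, 0], [-1.1, -5.2, -3.5, 0, 0, 0], [-1.3, -6.5, -4.2, 0, 0, 0]]]
[[[-0.2, -1.4, -0.7, 0, 0, 0], [-0.4, -2.8, -1.4, 0, 0, 0], [-0.6, -4.3, -2.0, 0, 0, 0], [-0.8, -5.7, -2.6, 0, 0, 0], [-1.0, -7.2, -3.1, 0, 0, 0]]]
```

Call:
move_arm([
  [[-0.3,-1.1,-1.1,0,0,0],[-0.6,-2.2,-2.1,0,0,0],[-1.0,-3.4,-3.2,0,0,0],[-1.3,-4.5,-4.2,0,0,0],[-1.6,-5.8,-5.2,0,0,0]],
])

```text
clock: 25.03
ee_pos: [499.6, 147.0, 148.5]
tcp_rot: [0.066, 0.987, -0.01, 0.149]
ft_force: [2.1, 4.1, -3.5]
gripper_width: 16.9
```

Call:
move_arm([
  [[-0.3,-1.2,-0.9,0,0,0],[-0.6,-2.5,-1.8,0,0,0],[-0.8,-3.8,-2.7,0,0,0],[-1.1,-5.2,-3.5,0,0,0],[-1.3,-6.5,-4.2,0,0,0]],
])

```text
clock: 25.45
ee_pos: [498.8, 140.5, 153.1]
tcp_rot: [0.066, 0.987, -0.01, 0.149]
ft_force: [2.3, 3.9, -4.5]
gripper_width: 17.0
```

Call:
move_arm([
  [[-0.2,-1.4,-0.7,0,0,0],[-0.4,-2.8,-1.4,0,0,0],[-0.6,-4.3,-2.0,0,0,0],[-0.8,-5.7,-2.6,0,0,0],[-1.0,-7.2,-3.1,0,0,0]],
])

```text
clock: 25.87
ee_pos: [498.0, 133.3, 156.4]
tcp_rot: [0.066, 0.986, -0.01, 0.15]
ft_force: [5.0, 5.6, -5.7]
gripper_width: 17.0
```

```bash
python3 c.py 1 8.5
```

```text
clk 25.87 hub [-46.86  15.17  20.72] phi 18.9 r 45.66 f [ 4.99  5.56 -5.69] w 17.0
rv [0.001 0.001 0.   ]
[[[0.0, -1.4, -0.1, 0, 0, 0], [-0.0, -2.7, -0.5, 0, 0, 0], [-0.0, -4.0, -0.8, 0, 0, 0], [-0.1, -5.3, -1.1, 0, 0, 0], [-0.1, -6.6, -1.4, 0, 0, 0]]]
```

Call:
move_arm([
  [[0,-1.4,0,0,0,0],[0,-2.8,-0.3,0,0,0],[0,-4.2,-0.6,0,0,0],[0,-5.5,-0.9,0,0,0],[-0.1,-6.6,-1.1,0,0,0]],
])

```text
clock: 26.28
ee_pos: [497.1, 127.2, 157.8]
tcp_rot: [0.066, 0.986, -0.009, 0.15]
ft_force: [2.8, 5.0, -4.1]
gripper_width: 17.2
```

Call:
move_arm([
  [[0,0,0,0,0,0],[0,0,0,0,0,0],[0,0,0,0,0,0],[0,0,0,0,0,0],[0,0,0,0,0,0]],
])

```text
clock: 26.7
ee_pos: [497.2, 127.2, 157.9]
tcp_rot: [0.066, 0.986, -0.009, 0.15]
ft_force: [3.1, 5.4, -5.4]
gripper_width: 17.2
```

```bash
cat >> log.txt <<'E'
499.6 147.0 148.5 2.1 4.1 -3.5
498.8 140.5 153.1 2.3 3.9 -4.5
498.0 133.3 156.4 5.0 5.6 -5.7
E
python3 wfit.py; python3 c.py 1 2
```

```text
centre [  0.42 -22.45  45.05] res [0.27 0.18 0.27 0.3  0.31 0.25 0.42 0.51]
tan D 7.37 M 3.91 c 169.6 sd 1.6 rms 0.5 target phi 10.4
[-0.   0.3  0.3  0.2 -0.2  0.3 -0.2 -1.   0.5 -1.   1.1 -0.1 -0.4 -0.4
  0.   0.5  0.2  0.1 -0.2  0.5 -0.1 -0.6 -0.2  1.  -0.1 -1.1  0.4  0.
 -0.1  0.5  0.2  0.3  0.3 -0.7 -0.6 -0.  -0.5  0.3 -0.3  0.3  0.1 -0.3
  0.9]
clk 26.7 hub [-46.82   9.03  22.18] phi 10.9 r 45.49 f [ 3.14  5.44 -5.41] w 17.2
rv [0.002 0.002 0.001]
[[[0.1, -0.3, 0.1, 0, 0, 0], [0.2, -0.7, 0.0, 0, 0, 0], [0.2, -1.0, -0.1, 0, 0, 0], [0.3, -1.3, -0.1, 0, 0, 0], [0.3, -1.6, -0.2, 0, 0, 0]]]
```

```bash
python3 - <<'E'
from h import *
for n in("wrist","side"):
    im=cams.get_image(n);cv2.imwrite(f"pics/{n}15.png",im[:,:,::-1])
s=state();print(s['clock'],s['ee_pos'],s['ft_force'],s['gripper_width'],abs(s['qd']).max())
E
```

```text
26.8 [497.24326208 127.2443969  157.91602985] [ 2.69353563  5.37872919 -3.88949143] 17.097387675200213 0.0020075279535713094
```

View pics/wrist15.png

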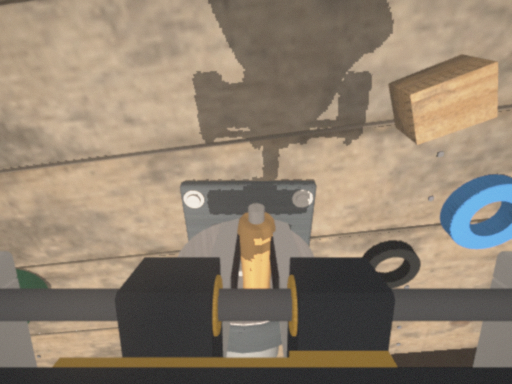

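View pics/side15.png

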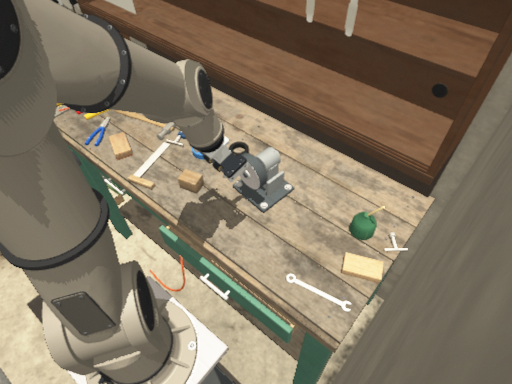

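The wrist picture shows the grip held between the fingers (tip at about 257,213), just left of the top. The side picture shows the other things where they were, and the arm is at rest. Handing in.

```bash
python3 -c "
from plant import ticket
print(ticket.finish_job())"
```

```text
the job is handed in; nothing more can be done
None
```

I turned the drum and stopped it where I measured the heavy side to be straight down. The grip was still held in the gripper when I handed the job in at 26.8 s.

**Turning:** I turned the drum clockwise about 430° in steps of roughly 10°, reading the tangential force at each step. A fit to those readings gives 7.4 N of drag plus a 3.9 N swing from the weight. Both agree with the figures in the task, though the swing is at the low end of its range.

**Where the heavy side is:** The fit puts it straight down with the grip about 10.4° left of the top, with a statistical spread of about 1.6°. A zero offset of about 0.2 N in the force sensor could add a couple of degrees more.

**Last checks:**
- The grip was at 10.9° left of the top.
- The joints were still (under 0.003 rad/s).
- The jaw opening was 17 mm on the 19 mm grip, at 60 N.
- About 5 N of leftover push stays on the grip, below the drag, so it should not move the drum.
- The oak block, tape ring, pine offcut and spanner looked untouched in the last side picture.

**What went wrong or disagreed:**
- **Missed first grasp:** The jaws shut above the grip without moving it. It gripped properly after I went in about 30 mm deeper than the stated fingertip length implies.
- **Slip:** During the turn the grip slid in the fingers by under about 1 mm, around 1° of drum angle.

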